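Load a bottle into the round-bottle labeller and set its speed

TASK

Get the labeller ready to label the bare bottle that stands on its feed table: tip the bottle over onto its side so that it lies in the valley between the two rollers with its cap towards the end stop, slide it along the rollers until the cap is right up against the stop, and turn the speed dial until its pointer is on the long middle mark of the scale. Do not drop the bottle off the machine, and leave the labelled bottles and everything else on the table where they are.

Things in the scene. Friction and masses are not known exactly. Their poses are not given: they have to be found in the camera images.
- labeller: The labeller, a low steel box, fixed. Origin: centre of its underside, on the table; x points away from its front (control panel side), y to its left along the rollers, z up. Its flat top is 75 mm above the table and spans x -125 to +105 mm, y -150 to +150 mm. Behind the rollers (x above 40 mm) are a peel plate and a label roll, up to 120 mm above the table.
- valley (a point): Middle of the two rollers' length, on the axis that a bottle has when lying between them (97.5 mm above the table; its lowest line is 1.5 mm above the flat top). Axes as the labeller's. The black rubber rollers, 20 mm diameter, turn freely, lie along y at x = -22 and +22 mm, and reach 70 mm to either side of this point; their tops are 86 mm above the table.
- feed_lane (a point): Middle of the feed table, on its surface: part of the flat top, 75 mm above the table, level with the valley. Axes as the labeller's. The lane is 49 mm wide in x between two guide rails 10 mm high and 8 mm thick, and reaches 50 mm to either side in y; towards -y it leads straight on to the rollers. The bare bottle stands in it.
- bottle_mid (a point): Half-way up the loose bare plastic bottle, on its axis, 46 mm from base; z runs from base to cap. About 60 g, 92 mm tall: a cylinder 42 mm in diameter for the lower 63 mm, a short shoulder, then a screw cap 26 mm in diameter, 18 mm tall. Centre of mass 38 mm above the base. Stands in the feed lane at first; pushed at the cap it tips about the edge of its base, pushed near the base it slides.
- bottle_cap (a point): Centre of the top face of the bare bottle's cap, 92 mm from its base.
- stop_face (a point): Point on the end stop's flat face that the cap comes up against, on a lying bottle's axis; the face is square to the rollers at y = -100 mm of the labeller, looks towards +y, is 74 mm wide and reaches 42 mm above the flat top. Axes as the labeller's.
- dial_grip (a point): Point on the speed dial's vertical axis at the height to pinch it, 101 mm above the table, at x = -82, y = -45 mm of the labeller. Black bar knob, 12 mm wide, 46 mm long (tail 19 mm, pointer end 27 mm with a white line on top), its top 107 mm above the table, over a grey panel 78 mm above the table. This point's x axis is the way the pointer points and turns with the knob.
- dial (a joint): Angle of the speed dial, rad, growing clockwise seen from above: 0 at the first mark, 4.712 at the last (mechanical stops there). Eleven black marks 0.471 rad apart; the long middle mark is at 2.356, where the pointer points along the labeller's +x. It turns stiffly (0.03 N m) and stays where it is left.
- done_a_mid (a point): Half-way up a finished bottle with a paper label, same shape as the bare one, standing on the table. Leave it.
- done_b_mid (a point): Half-way up a second labelled bottle standing on the table. Leave it.
- done_c_mid (a point): Half-way up a third labelled bottle standing on the table. Leave it.
- spare_cap: White bottle cap, 26 mm diameter, 18 mm tall, lying loose on the labeller's top in front of the feed lane; origin at its underside. Leave it.
- marker: Marker pen, 120 mm long, 16 mm thick, lying on the table in front of the labeller; origin at the middle of its underside, x along it. Leave it.
- tape_dispenser: Black desk tape dispenser, 150 x 58 x 86 mm, on the table to the right; origin at the centre of its underside. Leave it.
- phone: Black phone, 146 x 71 x 9 mm, flat on the table; origin at the centre of its underside. Leave it.
- tape_roll: Roll of tape, 76 mm outer diameter, 24 mm tall, lying flat on the table to the left; origin at the centre of its underside. Leave it.

How it is judged:
By the outcome, as a careful person would: the job done as asked, in the order asked, and still so for the second after the job is handed in, with the robot touching nothing.
It also fails if it takes over 72 s, if anything falls off the work surface, if the arm or the gripper's body presses on something with over 40 N, if the wrist force passes 120 N, or if a joint passes its speed limit or range.

ROBOT

A 7-joint arm with a two-finger parallel gripper is mounted at the origin on the work surface. World frame = base frame: x ahead of the robot, y to its left, z up, the work surface at z = 0. Lengths are in m, angles in rad, forces in N, time in s.
With the tool pointing down it reaches from about 0.425 to 0.95 m from the base axis. Payload 16.7 kg.
Tool frame: the origin (TCP) lies between the finger pads; the fingertips stand 17 mm ahead of it and the grasp point (between the pads) lies 2 mm behind it; x points along the fingers, y is the direction in which the jaws open and shut, and the axes are right-handed (so a half turn about x gives the same grasp; the last joint's range is limited). The gripper opens to 94 mm and grips with 3 to 60 N. Pads are 16 mm wide; open, the fingers measure 119 mm over their backs; the gripper's body (75 mm by 177 mm) begins 78 mm behind the grasp point.
Start: joints at [1.03, 0.426, 0.074, 1.606, -0.034, 1.111, -0.067], TCP at [0.257, -0.624, 0.222] pointing down, gripper open.
Joint ranges: [-2.85, 2.85], [-0.5, 2.14], [-1.23, 1.37], [0.21, 2.46], [-1.02, 4.16], [0.16, 2.05], [-2.73, 2.73]. Speed limits (rad/s): [1.89, 1.89, 2.39, 2.39, 3.01, 3.01, 3.01].

INTERFACE

Orientations are given as a 3x3 rotation matrix whose columns are the frame's x, y, z axes.
In Python, from cell import status, vision, job gives the robot as it stands.
- The arm moves only by the shell command python3 -m handwheel 'ROWS'. ROWS is JSON, a list of rows, each an object of numbers: "wx", "wy", "wz": the turn, a rotation vector about the tool's x, y, z in degrees; "x", "y", "z": the shift along the tool's x, y, z in cm; "grip": the opening, from 0 (shut) to 1 (fully open). In form: [{"wx": .., "wy": .., "wz": .., "x": .., "y": .., "z": .., "grip": ..}, ...]. A call has exactly 10 rows; each row is the pose to reach, as a shift and turn from the pose commanded when the call began, along the tool's axes at that moment; what a row does not reach only later rows make up. A row lasts 1/10 s, in which the tool goes at most 50 mm and 8.59 degrees, less where a joint would pass 70% of its speed; a pose out of reach is approached as far as the arm can. A call with a gripper value outside its range is refused whole. The fingers move at their own pace and stop on an object; the grip force is fixed at half the most. Time passes only in rows, so rows that repeat a pose let the fingers close, or fill a call up. It gives the time, the measured TCP pose, the force and the opening at its end, in the units of the state.
- status.get_state(): the state, without advancing time (a new reading comes with each control period).
- vision.grab_frame(name): name is "side" or "top" or "wrist"; returns a dict with "img" (400x640x3 uint8, blue, green, red), "range_z" (400x640 float32, m along the optical axis (not along the pixel's ray), 0 where there is no reading), "fx", "fy", "cx", "cy" (pixels), "xyz" and "rotation" of the camera in the world. Camera axes: x right, y down, z forward; pixel columns grow to the right and rows downward; lengths in m; the calibration is good to about 2 mm. A picture is of the moment at which its call begins.
- job.close_job(): hands the job in, once; it reports no verdict.
The state is a dict: "time_s": time; "qpos": joint angles; "qvel": joint speeds; "tau": joint torques, N m; "ee_pos": TCP position; "eef_rot": TCP orientation; "wrist_force": force on the tool from outside, world axes, zero at the start; "torque": the same for the moment, N m; "gripper_width": finger opening in m.
Only numpy, scipy, OpenCV 4.12 (cv2) and the standard library are available. Lean on these libraries where they do the work, as an engineer would, in place of code of your own. Each camera call takes 0.05 s, during which the arm holds its last target.

## Working session

There is one attempt and no reset: what is moved stays moved. The work goes in short steps, Python scripts to look and compute and a shell command to move; the robot and the scene stay as the last step left them, time stands still between calls to the robot, and variables do not carry over. Pictures are saved under pics/ and viewed, and the job is handed in when it is done.

```bash
ls -la; mkdir -p pics; python3 - <<'E'
from cell import status, vision, job
import cv2,numpy as np
s=status.get_state()
for k in s: print(k,np.round(s[k],4).tolist())
for n in ("side","top","wrist"):
    f=vision.grab_frame(n); cv2.imwrite(f"pics/{n}0.png",f["img"]); np.savez(f"pics/{n}0.npz",**f)
    print(n,f["fx"],f["fy"],f["cx"],f["cy"],np.round(f["xyz"],3).tolist(),np.round(f["rotation"],3).tolist())
E
```

```text
total 12
drwxr-xr-x  3 agent agent 4096 Dec  7 14:17 .
drwxr-xr-x 23 root  root  4096 Dec  7 14:17 ..
drwxr-xr-x  2 agent agent 4096 Dec  7 14:17 pics
time_s 0.0
qpos [1.0305, 0.4267, 0.0739, 1.6066, -0.0341, 1.1108, -0.0671]
qvel [-0.0013, 0.0001, -0.0, 0.0002, -0.0004, -0.0004, 0.0015]
tau [-0.0004, -93.5821, 3.6664, -45.4195, -0.0488, 0.0203, 0.0001]
ee_pos [0.2569, -0.6238, 0.2218]
eef_rot [[-0.0006, 0.3809, -0.9246], [0.0011, -0.9246, -0.3809], [-1.0, -0.0012, 0.0001]]
wrist_force [0.1075, -0.3756, 0.1907]
torque [-0.0106, -0.0138, -0.0687]
gripper_width 0.094
side 466.7609613994128 466.7609613994128 310.8461642623236 196.2973045640562 [0.126, 0.757, 1.106] [[-0.896, -0.339, 0.288], [-0.445, 0.67, -0.595], [0.009, -0.661, -0.751]]
top 385.00835495657304 385.00835495657304 323.0404510124879 197.63493928568084 [0.389, -0.039, 1.095] [[-0.024, -0.993, 0.115], [-1.0, 0.025, 0.006], [-0.009, -0.114, -0.993]]
wrist 275.805535867324 275.805535867324 317.4957037832349 198.38953995105086 [0.322, -0.597, 0.384] [[0.381, -0.896, -0.226], [-0.924, -0.37, -0.092], [-0.001, 0.244, -0.97]]
```

View pics/top0.png

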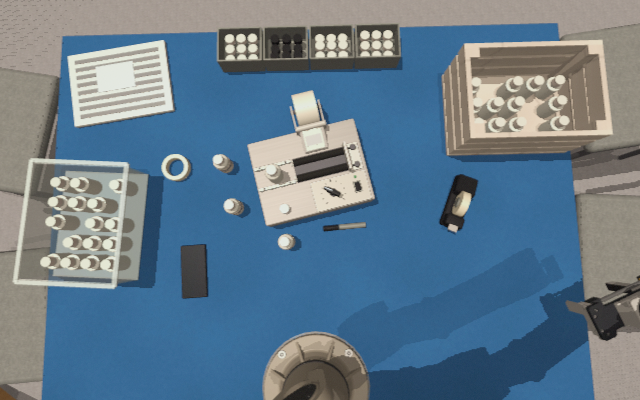

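View pics/side0.png

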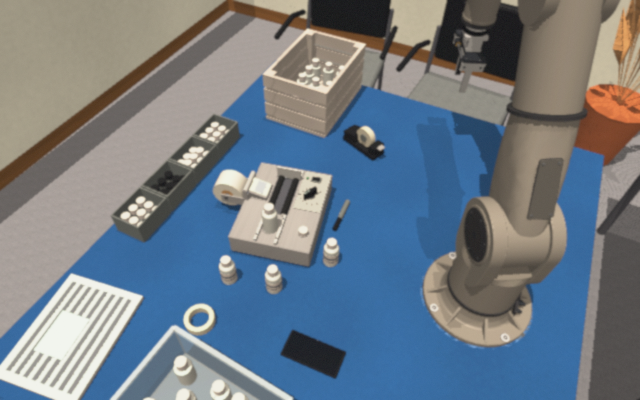

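View pics/wrist0.png

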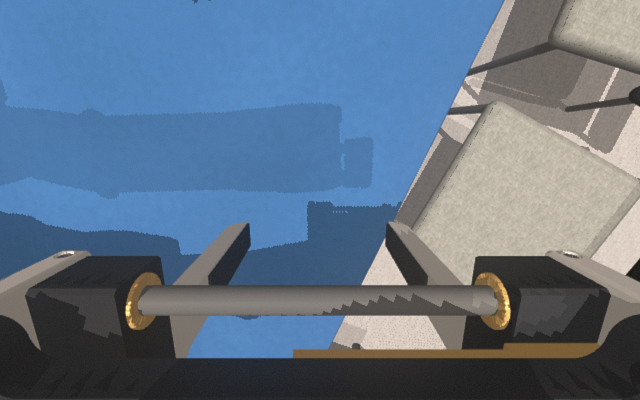

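The top view shows the labeller at about (310,172), the bare bottle at (273,172) on it and the dial near (333,192). I'll zoom in and measure the box top from depth.

```bash
cat > h.py <<'E'
import numpy as np,cv2
def pts(f):
    v,u=np.mgrid[0:400,0:640]; z=f["range_z"]
    c=np.stack([(u-f["cx"])/f["fx"]*z,(v-f["cy"])/f["fy"]*z,z],-1)
    return c@f["rotation"].T+f["xyz"]
def ray(f,u,v,h):
    d=f["rotation"]@np.array([(u-f["cx"])/f["fx"],(v-f["cy"])/f["fy"],1.]); t=(h-f["xyz"][2])/d[2]
    return f["xyz"]+t*d
def proj(f,p):
    c=(np.atleast_2d(p)-f["xyz"])@f["rotation"]
    return np.stack([c[:,0]/c[:,2]*f["fx"]+f["cx"],c[:,1]/c[:,2]*f["fy"]+f["cy"]],-1)
E
python3 - <<'E'
import numpy as np,cv2
from h import *
f=dict(np.load("pics/top0.npz")); P=pts(f)
cv2.imwrite("pics/topz.png",cv2.resize(f["img"][80:240,210:390],None,fx=4.4,fy=3.75*1.0,interpolation=cv2.INTER_CUBIC) if 0 else cv2.resize(f["img"][85:235,230:390],None,fx=4,fy=4,interpolation=cv2.INTER_CUBIC))
z=P[...,2]
m=((z>0.066)&(z<0.095)).astype(np.uint8); m[:, :230]=0; m[:,390:]=0; m[:100]=0; m[240:]=0
m=cv2.morphologyEx(m,cv2.MORPH_CLOSE,np.ones((15,15)))
cs=max(cv2.findContours(m,0,1)[0],key=cv2.contourArea)
r=cv2.minAreaRect(cs); print(r)
b=cv2.boxPoints(r); W=np.array([ray(f,u,v,.075) for u,v in b]); print(b,W.round(4))
print(np.linalg.norm(W-np.roll(W,1,0),axis=1), W.mean(0)); print("flat z",np.median(z[(z>.066)&(m>0)&(z<.085)]),"table",np.median(z[230:260,300:400]))
E
```

```text
((308.37103271484375, 165.59242248535156), (132.73504638671875, 112.19712829589844), 74.93151092529297)
[[236.94757  116.091034]
 [345.2869    86.92276 ]
 [379.7945   215.09381 ]
 [271.45517  244.26208 ]] [[ 0.7371  0.1969  0.075 ]
 [ 0.8121 -0.1021  0.075 ]
 [ 0.4563 -0.1826  0.075 ]
 [ 0.3864  0.1053  0.075 ]]
[0.36248013 0.30820885 0.36482751 0.29626989] [0.59797792 0.00438813 0.075     ]
flat z 0.07494818086337784 table -0.001119986609720569
```

View pics/topz.png

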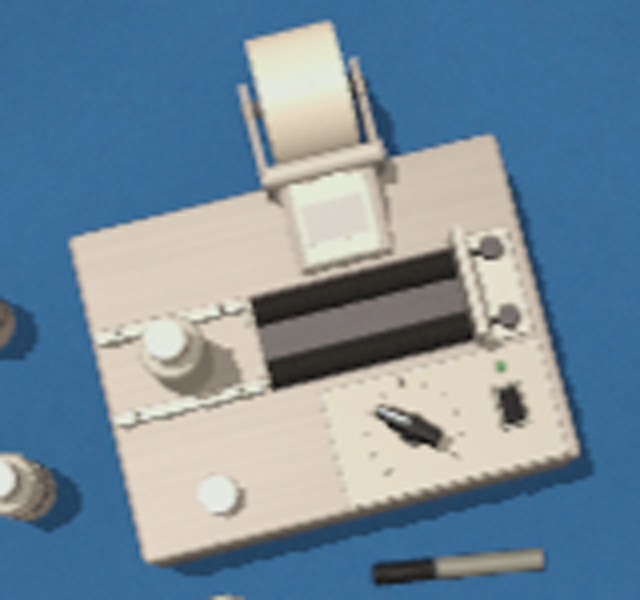

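The zoom shows, at 4x with offset (230,85), the flat-top corners near (72,240), (492,135), (580,455) and (145,562). The cap is at (168,340), the dial pointer runs (435,440) to (378,410), and the stop is at (470,285).

```bash
python3 - <<'E'
import numpy as np,cv2
from h import *
f=dict(np.load("pics/top0.npz")); P=pts(f); z=P[...,2]
m=((z>0.068)&(z<0.082)); m[:, :230]=0; m[:,390:]=0; m[:100]=0; m[240:]=0
n,l,st,_=cv2.connectedComponentsWithStats(m.astype(np.uint8)); k=1+st[1:,4].argmax(); q=P[l==k]
# second est: rect corners from zoomed picture (edges of top)
for name,c in (("mask rect",cv2.boxPoints(cv2.minAreaRect(np.argwhere(l==k)[:,::-1].astype(np.float32)))),("eye",np.array([[72,240],[492,135],[580,455],[145,562]])/4+[230,85])):
    W=np.array([ray(f,u,v,.075) for u,v in c]); print(name,c.round(1).tolist(),W.round(4).tolist(),np.linalg.norm(W-np.roll(W,1,0),axis=1).round(4))
r=cv2.minAreaRect(q[:,:2].astype(np.float32)); print(r, cv2.boxPoints(r))
# second view: side
g=dict(np.load("pics/side0.npz")); Q=pts(g); z2=Q[...,2]
m2=((z2>0.068)&(z2<0.082)); m2[:150]=0;m2[280:]=0;m2[:,:220]=0;m2[:,340:]=0
n,l,st,_=cv2.connectedComponentsWithStats(m2.astype(np.uint8)); k=1+st[1:,4].argmax(); r=cv2.minAreaRect(Q[l==k][:,:2].astype(np.float32)); print("side",r,cv2.boxPoints(r))
# caps
for nm,F,PP in (("top",f,P),("side",g,Q)):
    zz=PP[...,2]; mm=(zz>.155)&(zz<.175)&(abs(PP[...,0]-.45)<.15)&(abs(PP[...,1])<.25)
    n,l,st,c=cv2.connectedComponentsWithStats(mm.astype(np.uint8))
    for i in range(1,n):
        if st[i,4]>10: p=PP[l==i]; print(nm,st[i],c[i],p.mean(0).round(4),np.ptp(p[:,:2],axis=0).round(4), ray(F,*c[i],.167).round(4))
cv2.imwrite("pics/sidez.png",cv2.resize(g["img"][155:270,210:350],None,fx=5,fy=5,interpolation=cv2.INTER_CUBIC))
E
```

```text
mask rect [[246.10000610351562, 144.1999969482422], [354.79998779296875, 117.0999984741211], [375.1000061035156, 198.5], [266.3999938964844, 225.60000610351562]] [[0.6576, 0.172, 0.075], [0.7258, -0.1253, 0.075], [0.5009, -0.172, 0.075], [0.4357, 0.1183, 0.075]] [0.2284 0.305  0.2297 0.2975]
eye [[248.0, 145.0], [353.0, 118.8], [375.0, 198.8], [266.2, 225.5]] [[0.6554, 0.1667, 0.075], [0.7211, -0.1203, 0.075], [0.5001, -0.1716, 0.075], [0.4361, 0.1187, 0.075]] [0.2245 0.2945 0.2269 0.2973]
((0.580405056476593, -0.0015492141246795654), (0.23021434247493744, 0.2999020516872406), 12.575675010681152) [[ 0.4354107   0.11974223]
 [ 0.50070804 -0.17296498]
 [ 0.7253994  -0.12284066]
 [ 0.66010207  0.16986655]]
side ((0.6193287968635559, 0.012125775218009949), (0.30704039335250854, 0.3020489811897278), 12.866326332092285) [[ 0.43603343  0.12517294]
 [ 0.50329286 -0.16929227]
 [ 0.80262417 -0.10092139]
 [ 0.73536474  0.19354382]]
top [266 165  11  10  88] [271.46590909 169.53409091] [0.5687 0.0909 0.1655] [0.023  0.0246] [0.5684 0.0907 0.167 ]
side [264 203  10  10  80] [268.1875 207.625 ] [0.5696 0.0974 0.1643] [0.0257 0.0274] [0.5683 0.0993 0.167 ]
```

View pics/sidez.png

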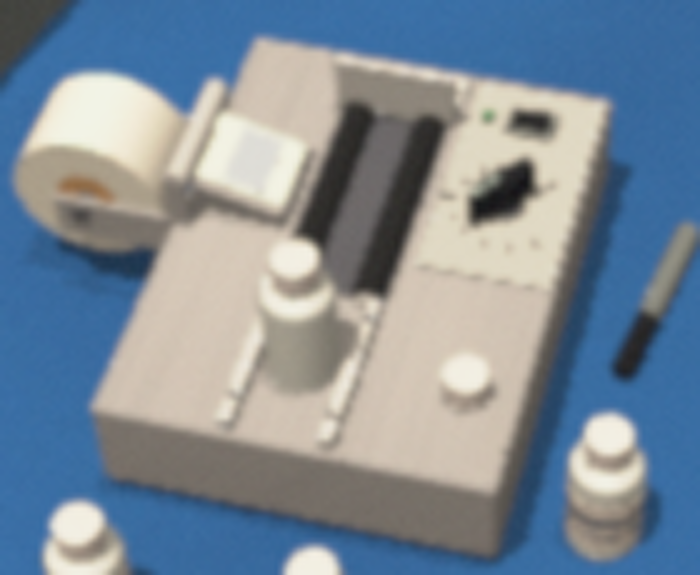

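Depth gives a 230.2 × 299.9 mm top, which matches the spec exactly. That puts the labeller origin at about (0.590, 0.001) with yaw 12.6°, and the bottle at lab x≈0, y≈93 mm, centred in the lane. Next I'll move above it for a wrist view that should settle the few-mm disagreement between cameras.

```bash
python3 -m handwheel '[{"wx":-4,"x":-2,"y":-2.5,"z":-2.7},{"wx":-8,"x":-4,"y":-5,"z":-5.5},{"wx":-12,"x":-6,"y":-7.5,"z":-8.2},{"wx":-17,"x":-8,"y":-10,"z":-11},{"wx":-21,"x":-10,"y":-12.5,"z":-13.7},{"wx":-25,"x":-12,"y":-15,"z":-16.5},{"wx":-29,"x":-12.8,"y":-17.5,"z":-19.2},{"wx":-33,"x":-12.8,"y":-20,"z":-22},{"wx":-37,"x":-12.8,"y":-22.5,"z":-24.7},{"wx":-41,"x":-12.8,"y":-25,"z":-27.5}]'
python3 - <<'E'
from cell import status
import numpy as np
s=status.get_state(); R=np.array(s["eef_rot"]);p=np.array(s["ee_pos"])
from scipy.spatial.transform import Rotation as Ro
a=np.radians(12.57); L=np.array([[np.cos(a),-np.sin(a),0],[np.sin(a),np.cos(a),0],[0,0,1]])
Rt=np.c_[[0,0,-1],L[:,0],-L[:,1]]
print(p,R.round(3),"shift cm",R.T@(np.array([.575,.05,.35])-p)*100,"rotv",np.degrees(Ro.from_matrix(R.T@Rt).as_rotvec()),s["qpos"])
E
```

```text
[ 0.25699249 -0.62381778  0.22193531] [[-0.     0.381 -0.925]
 [ 0.001 -0.925 -0.381]
 [-1.    -0.001  0.   ]] shift cm [-12.75762988 -50.2028722  -55.06824748] rotv [-8.01812690e+01 -3.89113522e-02  4.87447690e-02] [ 1.03051041  0.42660581  0.07384686  1.60643556 -0.03413955  1.11081111
 -0.06708864]invalid input at $[0]: expected keys wx, wy, wz, x, y, z, grip
```

```bash
cat > st.py <<'E'
import sys
from cell import status
import numpy as np
from scipy.spatial.transform import Rotation as Ro
a=np.radians(12.57); L=np.array([[np.cos(a),-np.sin(a),0],[np.sin(a),np.cos(a),0],[0,0,1]]); O=np.array([.5902,.0006,0])
def rep(labp=None,tilt=0,yaw=0):
    """target TCP in lab frame (m), tool tilt about tool y deg, yaw about tool x"""
    s=status.get_state(); R=np.array(s["eef_rot"]);p=np.array(s["ee_pos"])
    print("t",round(s["time_s"],2),"world",p.round(4),"lab mm",(L.T@(p-O)*1000).round(1),"w",round(s["gripper_width"],4),"F",np.round(s["wrist_force"],1),"q",np.round(s["qpos"],2))
    R0=np.c_[[0,0,-1],L[:,0],-L[:,1]]
    print("rot from nominal",np.degrees(Ro.from_matrix(R0.T@R).as_rotvec()).round(2))
    if labp is not None:
        Rt=R0@Ro.from_euler("yx",[tilt,yaw],degrees=True).as_matrix()
        print("shift cm",(R.T@(O+L@np.array(labp)-p)*100).round(2),"rotv",np.degrees(Ro.from_matrix(R.T@Rt).as_rotvec()).round(2))
if __name__=="__main__":
    v=[float(x) for x in sys.argv[1:]]
    rep(v[:3] if len(v)>=3 else None,*v[3:])
E
python3 -m handwheel '[{"wx":-4,"wy":0,"wz":0,"grip":1,"x":-2,"y":-2.5,"z":-2.7},{"wx":-8,"wy":0,"wz":0,"grip":1,"x":-4,"y":-5,"z":-5.5},{"wx":-12,"wy":0,"wz":0,"grip":1,"x":-6,"y":-7.5,"z":-8.2},{"wx":-17,"wy":0,"wz":0,"grip":1,"x":-8,"y":-10,"z":-11},{"wx":-21,"wy":0,"wz":0,"grip":1,"x":-10,"y":-12.5,"z":-13.7},{"wx":-25,"wy":0,"wz":0,"grip":1,"x":-12,"y":-15,"z":-16.5},{"wx":-29,"wy":0,"wz":0,"grip":1,"x":-12.8,"y":-17.5,"z":-19.2},{"wx":-33,"wy":0,"wz":0,"grip":1,"x":-12.8,"y":-20,"z":-22},{"wx":-37,"wy":0,"wz":0,"grip":1,"x":-12.8,"y":-22.5,"z":-24.7},{"wx":-41,"wy":0,"wz":0,"grip":1,"x":-12.8,"y":-25,"z":-27.5}]'
python3 st.py -.005 .06 .35
```

```text
time_s: 1.15
ee_pos: [0.4164, -0.2868, 0.3505]
eef_rot: [[0.0, 0.895, -0.446], [-0.0, -0.446, -0.895], [-1.0, 0.0, 0.0]]
wrist_force: [0.3, -0.1, -0.0]
gripper_width: 0.0939
t 1.15 world [ 0.4164 -0.2868  0.3505] lab mm [-232.2 -242.6  350.5] w 0.0939 F [ 0.3 -0.1 -0. ] q [ 0.69  0.06 -0.23  1.79  0.01  1.29 -0.  ]
rot from nominal [ 3.903e+01 -1.000e-02  0.000e+00]
shift cm [  0.05  -1.41 -37.82] rotv [-3.903e+01  1.000e-02 -0.000e+00]
```

```bash
python3 -m handwheel '[{"wx":-4,"wy":0,"wz":0,"grip":1,"x":0,"y":-0.1,"z":-3.8},{"wx":-8,"wy":0,"wz":0,"grip":1,"x":0,"y":-0.3,"z":-7.6},{"wx":-12,"wy":0,"wz":0,"grip":1,"x":0,"y":-0.4,"z":-11.4},{"wx":-16,"wy":0,"wz":0,"grip":1,"x":0,"y":-0.6,"z":-15.2},{"wx":-20,"wy":0,"wz":0,"grip":1,"x":0,"y":-0.7,"z":-19},{"wx":-24,"wy":0,"wz":0,"grip":1,"x":0,"y":-0.9,"z":-22.8},{"wx":-28,"wy":0,"wz":0,"grip":1,"x":0,"y":-1,"z":-26.6},{"wx":-32,"wy":0,"wz":0,"grip":1,"x":0,"y":-1.2,"z":-30.4},{"wx":-36,"wy":0,"wz":0,"grip":1,"x":0,"y":-1.3,"z":-34.2},{"wx":-39,"wy":0,"wz":0,"grip":1,"x":0,"y":-1.4,"z":-37.8}]'
python3 st.py; python3 - <<'E'
from cell import vision
import cv2,numpy as np
f=vision.grab_frame("wrist"); cv2.imwrite("pics/w1.png",f["img"]); np.savez("pics/w1.npz",**f); print(f["xyz"])
E
```

```text
time_s: 2.15
ee_pos: [0.5733, 0.0576, 0.3505]
eef_rot: [[-0.0, 0.976, 0.217], [0.0, 0.217, -0.976], [-1.0, 0.0, -0.0]]
wrist_force: [0.2, -1.1, 0.6]
gripper_width: 0.0942
t 2.15 world [0.5733 0.0576 0.3505] lab mm [ -4.1  59.3 350.5] w 0.0942 F [ 0.2 -1.1  0.6] q [ 0.27  0.22 -0.57  1.64  0.12  1.32 -0.1 ]
rot from nominal [0.02 0.01 0.  ]
[0.55778295 0.12675282 0.51236824]
```

View pics/w1.png

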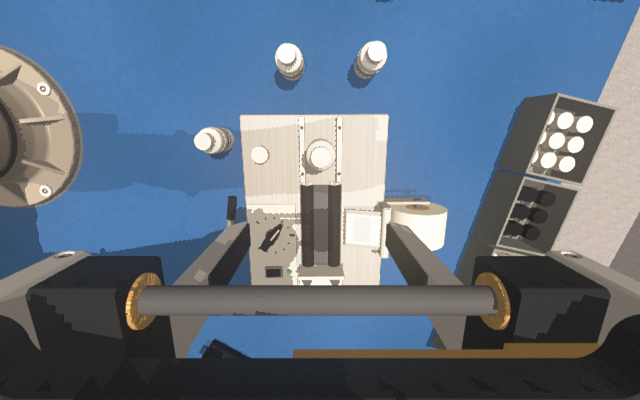

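The wrist view shows the bare bottle's cap at (320,156) in the lane between the rails, the rollers at columns 302 to 340, the stop at row ~268, and the dial at (270,237) pointing lower-left to upper-right. Now to measure.

```bash
python3 - <<'E'
import numpy as np,cv2
from h import *
from st import L,O
f=dict(np.load("pics/w1.npz")); P=(pts(f)-O)@L; z=P[...,2]
lab=lambda u,v,h:((ray(f,u,v,h)-O)@L*1000).round(1)
m=((z>0.068)&(z<0.082)); m[260:]=0
n,l,st,_=cv2.connectedComponentsWithStats(m.astype(np.uint8)); k=1+st[1:,4].argmax(); q=P[l==k]*1000
print("top x",np.percentile(q[:,0],[.5,99.5]),"y max",np.percentile(q[:,1],99.5),"z",np.median(q[:,2]))
e=q[(q[:,1]>20)]; 
# left edge line: yaw
bins=np.arange(0,140,10); xs=[q[(q[:,1]>b)&(q[:,1]<b+10),0].min() for b in bins]; print("left edge",np.polyfit(bins+5,xs,1))
print("corners",lab(240,115,.075),lab(388,115,.075))
mm=(z>.158)&(z<.175); n,l,st,c=cv2.connectedComponentsWithStats(mm.astype(np.uint8))
for i in range(1,n):
    if st[i,4]>40: p=P[l==i]*1000; print(st[i],c[i],p.mean(0).round(1),np.ptp(p,axis=0).round(1),lab(*c[i],.167))
# rollers: dark pixels
g=f["img"].max(2); dm=((g<60)&(z>.07)&(z<.095)).astype(np.uint8); dm[262:]=0
n,l,st,c=cv2.connectedComponentsWithStats(dm)
for i in range(1,n):
    if st[i,4]>40: p=P[l==i]*1000; print("dark",st[i],p.min(0).round(),p.max(0).round(),p.mean(0).round(1))
cv2.imwrite("pics/w1z.png",cv2.resize(f["img"][195:295,230:390],None,fx=5,fy=5,interpolation=cv2.INTER_CUBIC))
# dial
dk=(z>.098)&(z<.112)&(P[...,0]<-.04)&(P[...,0]>-.13)&(P[...,1]<0)&(P[...,1]>-.1)
p=P[dk]*1000; print("dial",dk.sum(),p.mean(0).round(1)); r=cv2.minAreaRect(p[:,:2].astype(np.float32)); print(r)
E
```

```text
top x [-122.68880774  169.32201785] y max 152.4590971310655 z 74.98195508220046
left edge [-3.89115747e-03 -1.23666156e+02]
corners [-122.   150.8   75. ] [102.9 150.9  75. ]
[311 147  20  21 334] [320.63173653 157.0748503 ] [ -0.3  96.3 166.6] [23.8 24.9  9.7] [ -0.3  96.4 167. ]
dial 218 [-79.  -39.  105.8]
((-78.2789077758789, -39.19416046142578), (45.160011291503906, 15.49902629852295), 48.692054748535156)
```

View pics/w1z.png

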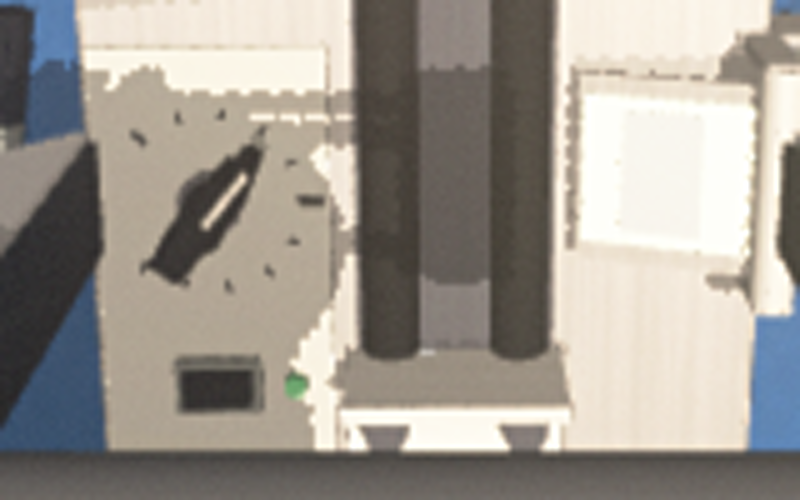

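The dial, checked against its known axis, shows the wrist view biased by about +3 mm in y and the top view by slightly less in the other direction, so I'll split the difference.

The plan is to grip the bottle's body with the tool tilted −45°, body leaning to +y. Turning 90° about the jaw axis then lays it cap towards the stop. First I'll try the tilted approach pose.

```bash
sed -i 's/O=np.array(\[.5902,.0006,0\])/O=np.array([.5902,.0021,0])/' st.py; python3 st.py 0 .165 .19 -45
```

```text
t 2.2 world [0.5744 0.0633 0.3501] lab mm [ -2.1  63.2 350.1] w 0.0944 F [-3.   4.3 -2.6] q [ 0.26  0.22 -0.57  1.63  0.12  1.32 -0.1 ]
rot from nominal [-0.45  0.15  0.03]
shift cm [ 16.04   0.28 -10.13] rotv [  0.41 -45.15  -0.21]
```

```bash
python3 -m handwheel '[{"wx":0,"wy":-5,"wz":0,"grip":1,"x":1,"y":0,"z":-2},{"wx":0,"wy":-10,"wz":0,"grip":1,"x":2,"y":0,"z":-4},{"wx":0,"wy":-15,"wz":0,"grip":1,"x":3.5,"y":0,"z":-6},{"wx":0,"wy":-20,"wz":0,"grip":1,"x":5,"y":0,"z":-8},{"wx":0,"wy":-25,"wz":0,"grip":1,"x":7,"y":0,"z":-10},{"wx":0,"wy":-30,"wz":0,"grip":1,"x":9,"y":0,"z":-10},{"wx":0,"wy":-35,"wz":0,"grip":1,"x":11,"y":0.2,"z":-10},{"wx":0,"wy":-40,"wz":0,"grip":1,"x":13,"y":0.2,"z":-10},{"wx":0,"wy":-45,"wz":0,"grip":1,"x":15,"y":0.3,"z":-10},{"wx":0,"wy":-45,"wz":0,"grip":1,"x":16,"y":0.3,"z":-10}]'
python3 st.py 0 .103 .129 -45;python3 - <<'E'
from cell import vision
import cv2,numpy as np
f=vision.grab_frame("wrist"); cv2.imwrite("pics/w2.png",f["img"]); np.savez("pics/w2.npz",**f); 
E
```

```text
time_s: 3.2
ee_pos: [0.553, 0.1557, 0.1871]
eef_rot: [[0.151, 0.976, 0.157], [-0.693, 0.218, -0.688], [-0.705, -0.005, 0.709]]
wrist_force: [0.1, -0.1, -0.4]
gripper_width: 0.0942
t 3.2 world [0.553  0.1557 0.1871] lab mm [ -2.9 158.  187.1] w 0.0942 F [ 0.1 -0.1 -0.4] q [-0.38  0.57 -0.53  1.78  0.84  1.54 -1.02]
rot from nominal [ -0.14 -45.14  -0.26]
shift cm [ 8.    0.32 -0.24] rotv [0.22 0.14 0.19]
```

View pics/w2.png

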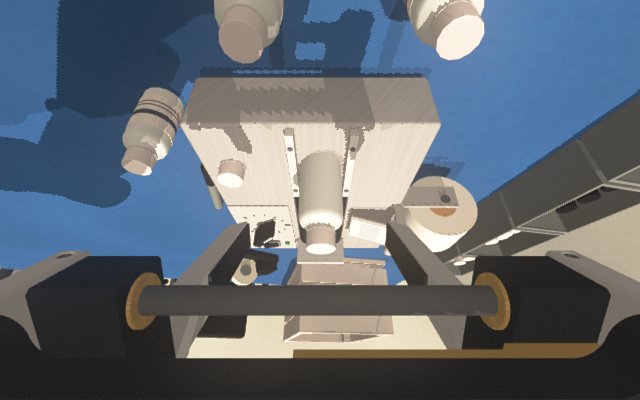

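The tilt is reachable. The bottle is centred between the fingers at (320,200), and the labelled bottles lie behind and below the camera, clear of it. Now I approach and close.

```bash
python3 -m handwheel '[{"wx":0,"wy":0,"wz":0,"grip":1,"x":1,"y":0.1,"z":0},{"wx":0,"wy":0,"wz":0,"grip":1,"x":2,"y":0.2,"z":-0.1},{"wx":0,"wy":0,"wz":0,"grip":1,"x":3,"y":0.3,"z":-0.2},{"wx":0,"wy":0,"wz":0,"grip":1,"x":4,"y":0.3,"z":-0.2},{"wx":0,"wy":0,"wz":0,"grip":1,"x":5,"y":0.3,"z":-0.2},{"wx":0,"wy":0,"wz":0,"grip":1,"x":6,"y":0.3,"z":-0.2},{"wx":0,"wy":0,"wz":0,"grip":1,"x":7,"y":0.3,"z":-0.2},{"wx":0,"wy":0,"wz":0,"grip":1,"x":7.5,"y":0.3,"z":-0.2},{"wx":0,"wy":0,"wz":0,"grip":1,"x":8,"y":0.3,"z":-0.2},{"wx":0,"wy":0,"wz":0,"grip":1,"x":8,"y":0.3,"z":-0.2}]'
python3 st.py 0 .103 .129 -45;python3 - <<'E'
from cell import vision
import cv2,numpy as np
for n in ("wrist","side"):
  f=vision.grab_frame(n); np.savez(f"pics/{n}3.npz",**f); im=f["img"]
  if n=="side": im=cv2.resize(im[100:280,180:380],None,fx=4,fy=3.3) 
  cv2.imwrite(f"pics/{n}3.png",im)
E
```

```text
time_s: 4.25
ee_pos: [0.5691, 0.1007, 0.1322]
eef_rot: [[0.151, 0.977, 0.152], [-0.691, 0.214, -0.69], [-0.707, -0.0, 0.707]]
wrist_force: [-0.3, -1.1, -0.2]
gripper_width: 0.094
t 4.25 world [0.5691 0.1007 0.1322] lab mm [  0.9 100.8 132.2] w 0.094 F [-0.3 -1.1 -0.2] q [-0.31  0.61 -0.49  1.85  0.92  1.43 -1.05]
rot from nominal [  0.18 -45.01  -0.1 ]
shift cm [ 0.07 -0.09 -0.38] rotv [-0.12  0.01  0.16]
```

View pics/wrist3.png

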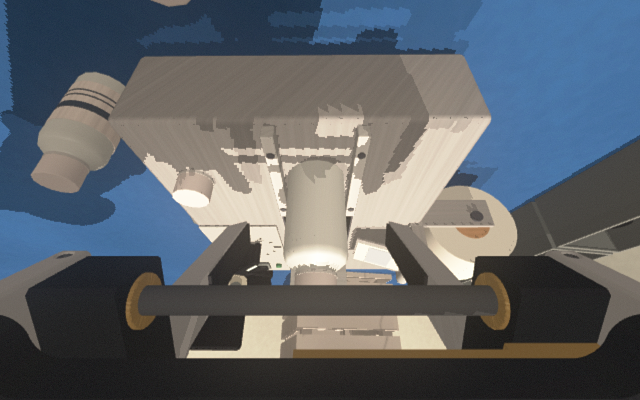

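View pics/side3.png

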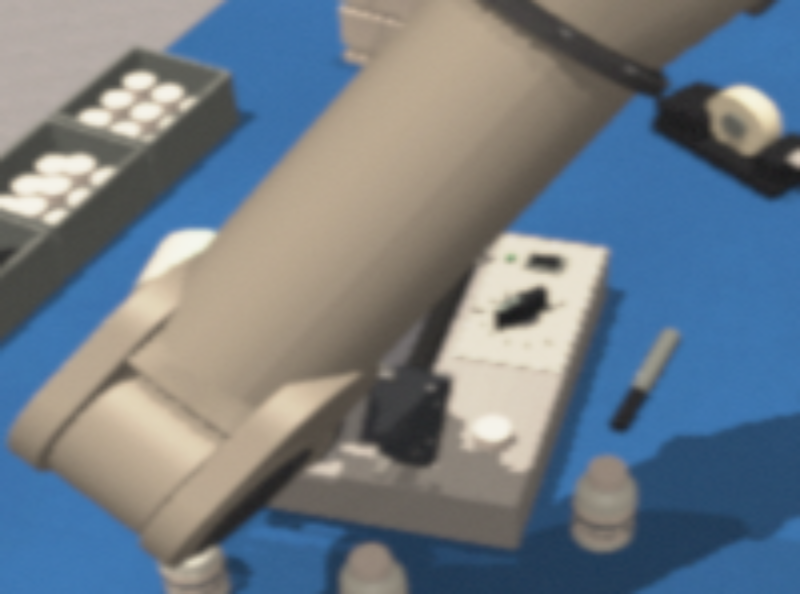

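The bottle stands untouched between the fingers at (317,215) in the wrist view, and force is near zero. Closing.

```bash
python3 -m handwheel '[{"wx":0,"wy":0,"wz":0,"grip":0.7,"x":0,"y":0,"z":0},{"wx":0,"wy":0,"wz":0,"grip":0.5,"x":0,"y":0,"z":0},{"wx":0,"wy":0,"wz":0,"grip":0.4,"x":0,"y":0,"z":0},{"wx":0,"wy":0,"wz":0,"grip":0.3,"x":0,"y":0,"z":0},{"wx":0,"wy":0,"wz":0,"grip":0.2,"x":0,"y":0,"z":0},{"wx":0,"wy":0,"wz":0,"grip":0.2,"x":0,"y":0,"z":0},{"wx":0,"wy":0,"wz":0,"grip":0.2,"x":0,"y":0,"z":0},{"wx":0,"wy":0,"wz":0,"grip":0.2,"x":0,"y":0,"z":0},{"wx":0,"wy":0,"wz":0,"grip":0.2,"x":0,"y":0,"z":0},{"wx":0,"wy":0,"wz":0,"grip":0.2,"x":0,"y":0,"z":0}]'
python3 st.py 0 .05 .16 -10
```

```text
time_s: 5.35
ee_pos: [0.5692, 0.1011, 0.1325]
eef_rot: [[0.152, 0.977, 0.152], [-0.691, 0.215, -0.691], [-0.707, -0.0, 0.707]]
wrist_force: [0.2, -0.1, -0.1]
gripper_width: 0.0415
t 5.35 world [0.5692 0.1011 0.1325] lab mm [  1.  101.2 132.5] w 0.0415 F [ 0.2 -0.1 -0.1] q [-0.31  0.61 -0.49  1.85  0.92  1.43 -1.05]
rot from nominal [  0.17 -45.    -0.07]
shift cm [ 1.68 -0.09  5.57] rotv [-0.16 35.    0.09]
```

Gripped at 41.5 mm. I'll work out the tipping arc, following the base-edge pivot with 3 mm of clearance.

```bash
cat > arc.py <<'E'
import numpy as np
from cell import status
from st import L,O
s=status.get_state(); R=np.array(s["eef_rot"]); p=np.array(s["ee_pos"])
tl=(L.T@R)[:,0]; t0=np.degrees(np.arctan2(tl[1],-tl[2])); p0=L.T@(p-O)*1000
import sys
f0,f1=map(float,sys.argv[1:3])
for f in np.linspace(f0,f1,11)[1:]:
    F=np.radians(f); w=f/90; t=np.radians(f-45)
    C=np.array([p0[0],72.4+21*np.cos(F)-49.5*np.sin(F)+2.5*w, 75+21*np.sin(F)+49.5*np.cos(F)+3-0.5*w])
    T=C-11*np.array([0,np.sin(t),-np.cos(t)])
    d=R.T@L@(T-p0)/10
    print(round(f,1),"wy",round(f-45-t0,1),"shift",d.round(2),"lab",T.round(1))
E
python3 arc.py 0 45
```

```text
4.5 wy 4.5 shift [-0.02  0.    0.66] lab [  1.   96.7 137.3]
9.0 wy 9.0 shift [0.19 0.   1.1 ] lab [  1.   92.1 139. ]
13.5 wy 13.5 shift [0.43 0.   1.53] lab [  1.   87.4 140.3]
18.0 wy 18.0 shift [0.7  0.01 1.94] lab [  1.   82.6 141.3]
22.5 wy 22.5 shift [1.01 0.01 2.32] lab [  1.   77.7 141.8]
27.0 wy 27.0 shift [1.34 0.01 2.68] lab [  1.   72.8 142. ]
31.5 wy 31.5 shift [1.71 0.01 3.01] lab [  1.   67.9 141.7]
36.0 wy 36.0 shift [2.1  0.01 3.31] lab [  1.   63.  141.1]
40.5 wy 40.5 shift [2.51 0.01 3.57] lab [  1.   58.2 140. ]
45.0 wy 45.0 shift [2.95 0.02 3.81] lab [  1.   53.5 138.6]
```

```bash
python3 -m handwheel '[{"wx":0,"wy":4.5,"wz":0,"grip":0.2,"x":-0.1,"y":0,"z":0.7},{"wx":0,"wy":9,"wz":0,"grip":0.2,"x":0.2,"y":0,"z":1.1},{"wx":0,"wy":13.5,"wz":0,"grip":0.2,"x":0.4,"y":0,"z":1.5},{"wx":0,"wy":18,"wz":0,"grip":0.2,"x":0.7,"y":0,"z":1.9},{"wx":0,"wy":22.5,"wz":0,"grip":0.2,"x":1,"y":0,"z":2.3},{"wx":0,"wy":27,"wz":0,"grip":0.2,"x":1.3,"y":0,"z":2.7},{"wx":0,"wy":31.5,"wz":0,"grip":0.2,"x":1.7,"y":0,"z":3},{"wx":0,"wy":36,"wz":0,"grip":0.2,"x":2.1,"y":0,"z":3.3},{"wx":0,"wy":40.5,"wz":0,"grip":0.2,"x":2.5,"y":0,"z":3.6},{"wx":0,"wy":45,"wz":0,"grip":0.2,"x":2.95,"y":0,"z":3.8}]'
python3 st.py; python3 arc.py 45 90
python3 - <<'E'
from cell import vision
import cv2,numpy as np
for n in ("wrist","top"):
  f=vision.grab_frame(n); np.savez(f"pics/{n}4.npz",**f); im=f["img"]
  if n=="top": im=cv2.resize(im[85:235,230:390],None,fx=4,fy=4)
  cv2.imwrite(f"pics/{n}4.png",im)
E
```

```text
time_s: 6.35
ee_pos: [0.5797, 0.0542, 0.139]
eef_rot: [[0.001, 0.977, 0.215], [0.003, 0.215, -0.977], [-1.0, 0.001, -0.003]]
wrist_force: [1.1, 0.1, -0.8]
gripper_width: 0.0411
t 6.35 world [0.5797 0.0542 0.139 ] lab mm [  1.1  53.2 139. ] w 0.0411 F [ 1.1  0.1 -0.8] q [ 0.35  0.45 -0.7   1.86  0.35  0.95 -0.29]
rot from nominal [0.18 0.15 0.08]
49.5 wy 4.3 shift [0.22 0.   0.43] lab [  1.1  48.9 136.8]
54.0 wy 8.8 shift [0.44 0.   0.87] lab [  1.1  44.5 134.6]
58.5 wy 13.3 shift [0.69 0.   1.3 ] lab [  1.1  40.2 132.1]
63.0 wy 17.8 shift [0.97 0.   1.7 ] lab [  1.1  36.2 129.3]
67.5 wy 22.3 shift [1.29 0.   2.08] lab [  1.1  32.4 126.1]
72.0 wy 26.8 shift [1.63 0.01 2.44] lab [  1.1  28.8 122.7]
76.5 wy 31.3 shift [2.   0.01 2.77] lab [  1.1  25.5 118.9]
81.0 wy 35.8 shift [2.4  0.01 3.06] lab [  1.1  22.6 114.9]
85.5 wy 40.3 shift [2.82 0.01 3.33] lab [  1.1  19.9 110.7]
90.0 wy 44.8 shift [3.27 0.01 3.56] lab [  1.1  17.6 106.3]
```

View pics/wrist4.png

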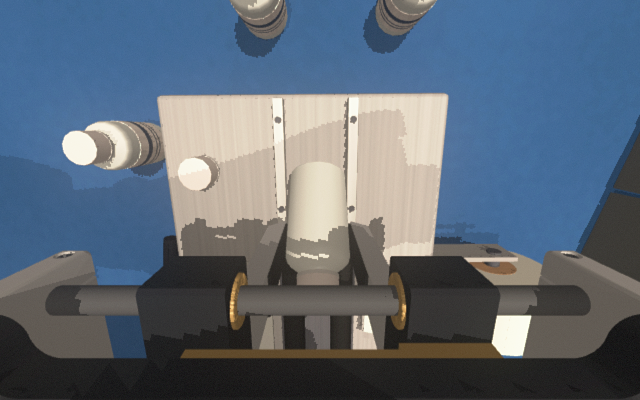

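View pics/top4.png

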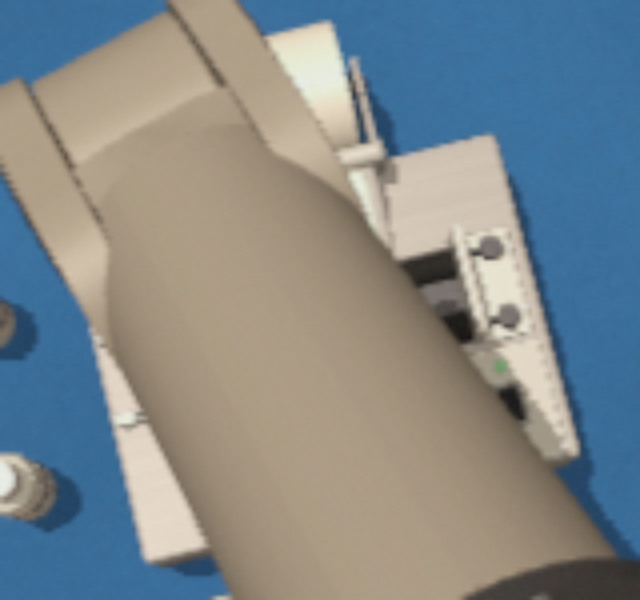

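The bottle is tipped halfway, at (318,215), and gripped squarely above the lane. Continuing with the second half.

```bash
python3 -m handwheel '[{"wx":0,"wy":4.3,"wz":0,"grip":0.2,"x":0.2,"y":0,"z":0.4},{"wx":0,"wy":8.8,"wz":0,"grip":0.2,"x":0.4,"y":0,"z":0.9},{"wx":0,"wy":13.3,"wz":0,"grip":0.2,"x":0.7,"y":0,"z":1.3},{"wx":0,"wy":17.8,"wz":0,"grip":0.2,"x":1,"y":0,"z":1.7},{"wx":0,"wy":22.3,"wz":0,"grip":0.2,"x":1.3,"y":0,"z":2.1},{"wx":0,"wy":26.8,"wz":0,"grip":0.2,"x":1.6,"y":0,"z":2.4},{"wx":0,"wy":31.3,"wz":0,"grip":0.2,"x":2,"y":0,"z":2.8},{"wx":0,"wy":35.8,"wz":0,"grip":0.2,"x":2.3,"y":0,"z":3.1},{"wx":0,"wy":40.3,"wz":0,"grip":0.2,"x":2.7,"y":0,"z":3.3},{"wx":0,"wy":44.5,"wz":0,"grip":0.2,"x":3,"y":0,"z":3.6}]'
python3 st.py 0.001 .0176 .1058 45
python3 - <<'E'
from cell import vision
import cv2,numpy as np
for n in ("wrist","side"):
  f=vision.grab_frame(n); np.savez(f"pics/{n}5.npz",**f); im=f["img"]
  if n=="side": im=cv2.resize(im[120:270,200:360],None,fx=4,fy=4)
  cv2.imwrite(f"pics/{n}5.png",im)
E
```

```text
time_s: 7.45
ee_pos: [0.5868, 0.0199, 0.108]
eef_rot: [[-0.153, 0.976, 0.153], [0.685, 0.216, -0.695], [-0.712, -0.002, -0.702]]
wrist_force: [-0.5, -1.0, -0.1]
gripper_width: 0.0412
t 7.45 world [0.5868 0.0199 0.108 ] lab mm [  0.6  18.2 108. ] w 0.0412 F [-0.5 -1.  -0.1] q [ 0.86  0.87 -0.92  1.7  -0.1   1.09  0.33]
rot from nominal [ 0.12 44.6  -0.06]
shift cm [0.12 0.04 0.2 ] rotv [-0.13  0.4   0.01]
```

View pics/wrist5.png

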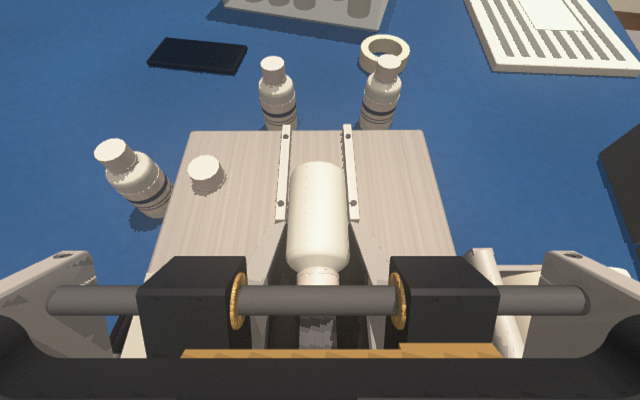

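View pics/side5.png

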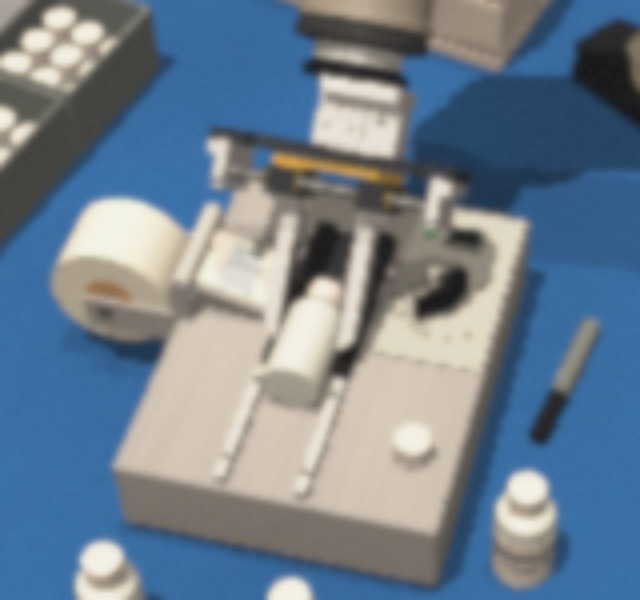

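The bottle lies over the valley with its cap towards the stop, still about 2 mm high. I'll lower it and watch the force.

```bash
python3 -m handwheel '[{"wx":0,"wy":0.4,"wz":0,"grip":0.2,"x":0.03,"y":0,"z":0.03},{"wx":0,"wy":0.4,"wz":0,"grip":0.2,"x":0.06,"y":0,"z":0.06},{"wx":0,"wy":0.4,"wz":0,"grip":0.2,"x":0.09,"y":0,"z":0.09},{"wx":0,"wy":0.4,"wz":0,"grip":0.2,"x":0.12,"y":0,"z":0.12},{"wx":0,"wy":0.4,"wz":0,"grip":0.2,"x":0.12,"y":0,"z":0.12},{"wx":0,"wy":0.4,"wz":0,"grip":0.2,"x":0.15,"y":0,"z":0.15},{"wx":0,"wy":0.4,"wz":0,"grip":0.2,"x":0.15,"y":0,"z":0.15},{"wx":0,"wy":0.4,"wz":0,"grip":0.2,"x":0.18,"y":0,"z":0.18},{"wx":0,"wy":0.4,"wz":0,"grip":0.2,"x":0.18,"y":0,"z":0.18},{"wx":0,"wy":0.4,"wz":0,"grip":0.2,"x":0.18,"y":0,"z":0.18}]'
python3 st.py 0.001 .0176 .1058 45
```

```text
time_s: 8.55
ee_pos: [0.5872, 0.0193, 0.1059]
eef_rot: [[-0.151, 0.977, 0.152], [0.69, 0.214, -0.692], [-0.708, -0.0, -0.706]]
wrist_force: [0.0, -0.4, 0.1]
gripper_width: 0.0414
t 8.55 world [0.5872 0.0193 0.1059] lab mm [  0.8  17.4 105.9] w 0.0414 F [ 0.  -0.4  0.1] q [ 0.86  0.87 -0.92  1.7  -0.1   1.08  0.34]
rot from nominal [ 0.18 44.91  0.07]
shift cm [ 0.02  0.02 -0.  ] rotv [-0.13  0.09 -0.13]
```

```bash
python3 -m handwheel '[{"wx":0,"wy":0,"wz":0,"grip":0.2,"x":0.03,"y":0,"z":0.03},{"wx":0,"wy":0,"wz":0,"grip":0.2,"x":0.06,"y":0,"z":0.06},{"wx":0,"wy":0,"wz":0,"grip":0.2,"x":0.09,"y":0,"z":0.09},{"wx":0,"wy":0,"wz":0,"grip":0.2,"x":0.12,"y":0,"z":0.12},{"wx":0,"wy":0,"wz":0,"grip":0.2,"x":0.12,"y":0,"z":0.12},{"wx":0,"wy":0,"wz":0,"grip":0.2,"x":0.15,"y":0,"z":0.15},{"wx":0,"wy":0,"wz":0,"grip":0.2,"x":0.15,"y":0,"z":0.15},{"wx":0,"wy":0,"wz":0,"grip":0.2,"x":0.15,"y":0,"z":0.15},{"wx":0,"wy":0,"wz":0,"grip":0.2,"x":0.15,"y":0,"z":0.15},{"wx":0,"wy":0,"wz":0,"grip":0.2,"x":0.15,"y":0,"z":0.15}]'
python3 st.py 0.001 .0176 .1038 45
```

```text
time_s: 9.55
ee_pos: [0.5868, 0.0193, 0.1047]
eef_rot: [[-0.152, 0.977, 0.152], [0.69, 0.215, -0.691], [-0.708, -0.001, -0.706]]
wrist_force: [-6.4, -6.6, 13.9]
gripper_width: 0.0413
t 9.55 world [0.5868 0.0193 0.1047] lab mm [  0.4  17.5 104.7] w 0.0413 F [-6.4 -6.6 13.9] q [ 0.86  0.87 -0.92  1.7  -0.1   1.08  0.34]
rot from nominal [1.500e-01 4.494e+01 3.000e-02]
shift cm [0.07 0.06 0.06] rotv [-0.13  0.06 -0.08]
```

Contact, about 14 N. I'll ease off, open only partly so the fingers don't reach the peel plate, then withdraw along the tool.

```bash
python3 -m handwheel '[{"wx":0,"wy":0,"wz":0,"grip":0.2,"x":-0.08,"y":0,"z":-0.08},{"wx":0,"wy":0,"wz":0,"grip":0.45,"x":-0.08,"y":0,"z":-0.08},{"wx":0,"wy":0,"wz":0,"grip":0.5,"x":-0.08,"y":0,"z":-0.08},{"wx":0,"wy":0,"wz":0,"grip":0.6,"x":-0.08,"y":0,"z":-0.08},{"wx":0,"wy":0,"wz":0,"grip":0.6,"x":-0.08,"y":0,"z":-0.08},{"wx":0,"wy":0,"wz":0,"grip":0.6,"x":-1,"y":0,"z":0},{"wx":0,"wy":0,"wz":0,"grip":0.6,"x":-2.5,"y":0,"z":0},{"wx":0,"wy":0,"wz":0,"grip":0.6,"x":-4,"y":0,"z":0},{"wx":0,"wy":0,"wz":0,"grip":0.6,"x":-6,"y":0,"z":0},{"wx":0,"wy":0,"wz":0,"grip":0.6,"x":-8,"y":0,"z":0}]'
python3 st.py 0.001 .11 .22 0
python3 - <<'E'
from cell import vision
import cv2,numpy as np
for n in ("wrist","side"):
  f=vision.grab_frame(n); np.savez(f"pics/{n}6.npz",**f); im=f["img"]
  if n=="side": im=cv2.resize(im[120:270,200:360],None,fx=4,fy=4)
  cv2.imwrite(f"pics/{n}6.png",im)
E
```

```text
time_s: 10.55
ee_pos: [0.5997, -0.0374, 0.162]
eef_rot: [[-0.15, 0.977, 0.152], [0.689, 0.214, -0.692], [-0.709, 0.001, -0.706]]
wrist_force: [-0.8, -0.1, 0.2]
gripper_width: 0.0564
t 10.55 world [ 0.5997 -0.0374  0.162 ] lab mm [  0.7 -40.6 162. ] w 0.0564 F [-0.8 -0.1  0.2] q [ 0.91  0.83 -0.93  1.6  -0.11  1.24  0.35]
rot from nominal [ 0.2  44.87  0.12]
shift cm [  6.52  -0.03 -14.76] rotv [ -0.2  -44.87  -0.12]
```

View pics/wrist6.png

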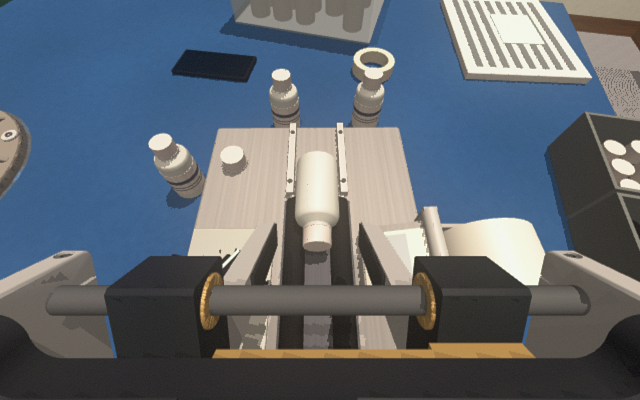

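View pics/side6.png

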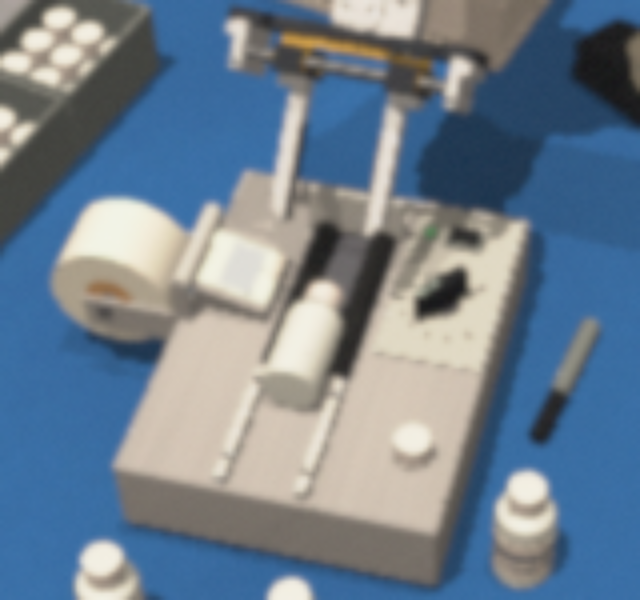

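The bottle lies still in the valley, cap towards the stop, at (318,200) in the wrist view. Everything else is in place. Next I move behind its base with closed, vertical fingers.

```bash
python3 st.py 0 .118 .20 0; python3 -m handwheel '[{"wx":0,"wy":-4,"wz":0,"grip":0.6,"x":-1,"y":0,"z":-2},{"wx":0,"wy":-9,"wz":0,"grip":0.4,"x":-1,"y":0,"z":-4},{"wx":0,"wy":-15,"wz":0,"grip":0.2,"x":0,"y":0,"z":-6},{"wx":0,"wy":-22,"wz":0,"grip":0,"x":2,"y":0,"z":-8},{"wx":0,"wy":-29,"wz":0,"grip":0,"x":4,"y":0,"z":-10},{"wx":0,"wy":-36,"wz":0,"grip":0,"x":6,"y":0,"z":-12},{"wx":0,"wy":-43,"wz":0,"grip":0,"x":8,"y":0,"z":-14},{"wx":0,"wy":-44.9,"wz":0,"grip":0,"x":8.5,"y":0,"z":-14},{"wx":0,"wy":-44.9,"wz":0,"grip":0,"x":8.5,"y":0,"z":-14},{"wx":0,"wy":-44.9,"wz":0,"grip":0,"x":8.5,"y":0,"z":-14}]'
python3 st.py 0 .105 .107 0
python3 - <<'E'
from cell import vision
import cv2,numpy as np
for n in ("wrist",):
  f=vision.grab_frame(n); np.savez(f"pics/{n}7.npz",**f); im=f["img"]
  cv2.imwrite(f"pics/{n}7.png",im)
E
```

```text
t 10.65 world [ 0.6011 -0.0387  0.1626] lab mm [  1.7 -42.2 162.6] w 0.0563 F [-0.2  0.5 -0.2] q [ 0.91  0.83 -0.93  1.6  -0.11  1.24  0.35]
rot from nominal [ 0.31 44.77  0.3 ]
shift cm [  8.63  -0.27 -14.01] rotv [ -0.31 -44.77  -0.3 ]
time_s: 11.65
ee_pos: [0.565, 0.1194, 0.199]
eef_rot: [[-0.001, 0.977, 0.215], [0.001, 0.215, -0.977], [-1.0, -0.0, -0.001]]
wrist_force: [-0.8, -0.3, -0.3]
gripper_width: 0.0005
t 11.65 world [0.565  0.1194 0.199 ] lab mm [  0.9 120.  199. ] w 0.0005 F [-0.8 -0.3 -0.3] q [ 0.32  0.39 -0.8   1.81  0.32  1.07 -0.38]
rot from nominal [ 0.16  0.04 -0.03]
shift cm [ 9.2  -0.08  1.5 ] rotv [-0.16 -0.04  0.03]
```

View pics/wrist7.png

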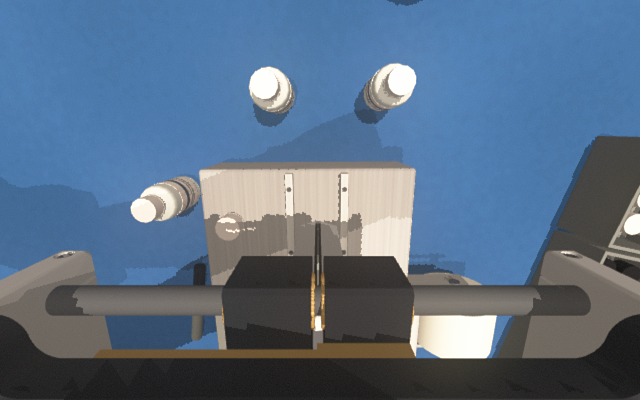

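The closed fingers at column 318 are centred between the rails (290 and 344) and behind the bottle base. Descending to base height.

```bash
python3 -m handwheel '[{"wx":0,"wy":0,"wz":0,"grip":0,"x":2,"y":0,"z":0},{"wx":0,"wy":0,"wz":0,"grip":0,"x":4,"y":0,"z":0},{"wx":0,"wy":0,"wz":0,"grip":0,"x":6,"y":0,"z":0},{"wx":0,"wy":0,"wz":0,"grip":0,"x":7.5,"y":0,"z":0},{"wx":0,"wy":0,"wz":0,"grip":0,"x":8.5,"y":0,"z":0},{"wx":0,"wy":0,"wz":0,"grip":0,"x":9.2,"y":0,"z":0.5},{"wx":0,"wy":0,"wz":0,"grip":0,"x":9.2,"y":0,"z":1.5},{"wx":0,"wy":0,"wz":0,"grip":0,"x":9.2,"y":0,"z":2.5},{"wx":0,"wy":0,"wz":0,"grip":0,"x":9.2,"y":0,"z":3},{"wx":0,"wy":0,"wz":0,"grip":0,"x":9.2,"y":0,"z":3.5}]'
python3 st.py 0 .0 .107 0
python3 - <<'E'
from cell import vision
import cv2,numpy as np
for n in ("side",):
  f=vision.grab_frame(n); np.savez(f"pics/{n}8.npz",**f); im=f["img"]
  cv2.imwrite(f"pics/{n}8.png",cv2.resize(im[120:270,200:360],None,fx=4,fy=4))
E
```

```text
time_s: 12.7
ee_pos: [0.5731, 0.0846, 0.1077]
eef_rot: [[0.001, 0.977, 0.214], [-0.0, 0.214, -0.977], [-1.0, 0.001, 0.0]]
wrist_force: [-0.1, 0.5, 0.6]
gripper_width: 0.0003
t 12.7 world [0.5731 0.0846 0.1077] lab mm [  1.3  84.3 107.7] w 0.0003 F [-0.1  0.5  0.6] q [ 0.32  0.5  -0.74  1.89  0.42  0.91 -0.41]
rot from nominal [ 0.23 -0.01  0.05]
shift cm [ 0.07 -0.09  8.43] rotv [-0.23  0.01 -0.05]
```

View pics/side8.png

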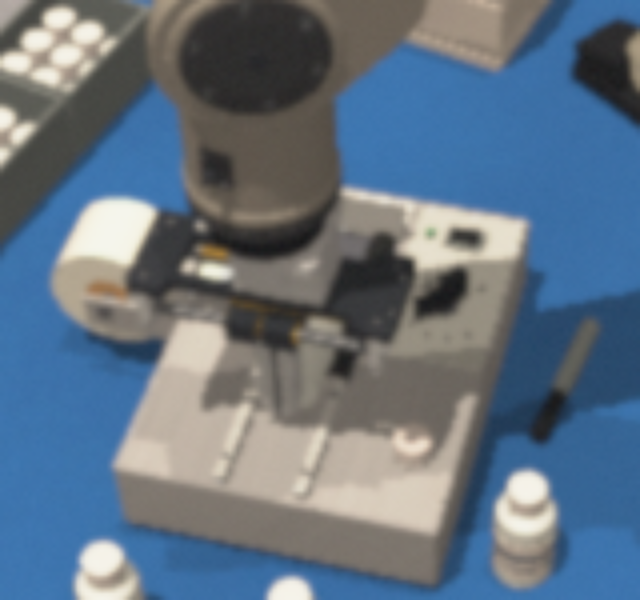

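```bash
python3 -m handwheel '[{"wx":0,"wy":0,"wz":0,"grip":0,"x":0,"y":-0.05,"z":0.6},{"wx":0,"wy":0,"wz":0,"grip":0,"x":0,"y":-0.1,"z":1.2},{"wx":0,"wy":0,"wz":0,"grip":0,"x":0,"y":-0.1,"z":1.8},{"wx":0,"wy":0,"wz":0,"grip":0,"x":0,"y":-0.1,"z":2.4},{"wx":0,"wy":0,"wz":0,"grip":0,"x":0,"y":-0.1,"z":3},{"wx":0,"wy":0,"wz":0,"grip":0,"x":0,"y":-0.1,"z":3.6},{"wx":0,"wy":0,"wz":0,"grip":0,"x":0,"y":-0.1,"z":4.2},{"wx":0,"wy":0,"wz":0,"grip":0,"x":0,"y":-0.1,"z":4.8},{"wx":0,"wy":0,"wz":0,"grip":0,"x":0,"y":-0.1,"z":5.3},{"wx":0,"wy":0,"wz":0,"grip":0,"x":0,"y":-0.1,"z":5.8}]'
python3 st.py 0 .0 .107 0
```

```text
time_s: 13.75
ee_pos: [0.5842, 0.0282, 0.1072]
eef_rot: [[0.0, 0.977, 0.214], [0.0, 0.214, -0.977], [-1.0, 0.0, -0.0]]
wrist_force: [-0.2, 0.5, -0.1]
gripper_width: 0.0004
t 13.75 world [0.5842 0.0282 0.1072] lab mm [ -0.2  26.7 107.2] w 0.0004 F [-0.2  0.5 -0.1] q [ 0.41  0.51 -0.73  1.88  0.42  0.91 -0.3 ]
rot from nominal [0.19 0.   0.  ]
shift cm [0.02 0.03 2.67] rotv [-0.19 -0.   -0.  ]
```

```bash
python3 -m handwheel '[{"wx":0,"wy":0,"wz":0,"grip":0,"x":0,"y":0,"z":0.3},{"wx":0,"wy":0,"wz":0,"grip":0,"x":0,"y":0,"z":0.6},{"wx":0,"wy":0,"wz":0,"grip":0,"x":0,"y":0,"z":0.9},{"wx":0,"wy":0,"wz":0,"grip":0,"x":0,"y":0,"z":1.2},{"wx":0,"wy":0,"wz":0,"grip":0,"x":0,"y":0,"z":1.4},{"wx":0,"wy":0,"wz":0,"grip":0,"x":0,"y":0,"z":1.6},{"wx":0,"wy":0,"wz":0,"grip":0,"x":0,"y":0,"z":1.7},{"wx":0,"wy":0,"wz":0,"grip":0,"x":0,"y":0,"z":1.8},{"wx":0,"wy":0,"wz":0,"grip":0,"x":0,"y":0,"z":1.9},{"wx":0,"wy":0,"wz":0,"grip":0,"x":0,"y":0,"z":2}]'
python3 st.py 0 .0 .107 0
python3 - <<'E'
from cell import vision
import cv2,numpy as np
for n in ("side","top"):
  f=vision.grab_frame(n); np.savez(f"pics/{n}9.npz",**f); im=f["img"]
  im=im[120:270,200:360] if n=="side" else im[85:235,230:390]
  cv2.imwrite(f"pics/{n}9.png",cv2.resize(im,None,fx=4,fy=4))
E
```

```text
time_s: 14.75
ee_pos: [0.5884, 0.0091, 0.1071]
eef_rot: [[-0.0, 0.977, 0.215], [0.0, 0.215, -0.977], [-1.0, -0.0, -0.0]]
wrist_force: [0.3, -0.4, 0.4]
gripper_width: 0.0003
t 14.75 world [0.5884 0.0091 0.1071] lab mm [ -0.2   7.2 107.1] w 0.0003 F [ 0.3 -0.4  0.4] q [ 0.44  0.51 -0.72  1.87  0.42  0.92 -0.27]
rot from nominal [ 0.17  0.   -0.  ]
shift cm [0.01 0.03 0.72] rotv [-0.17 -0.    0.  ]
```

View pics/top9.png

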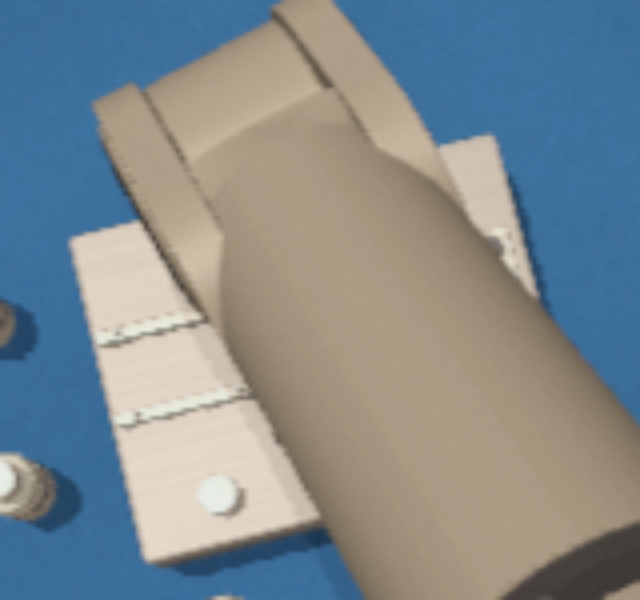

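View pics/side9.png

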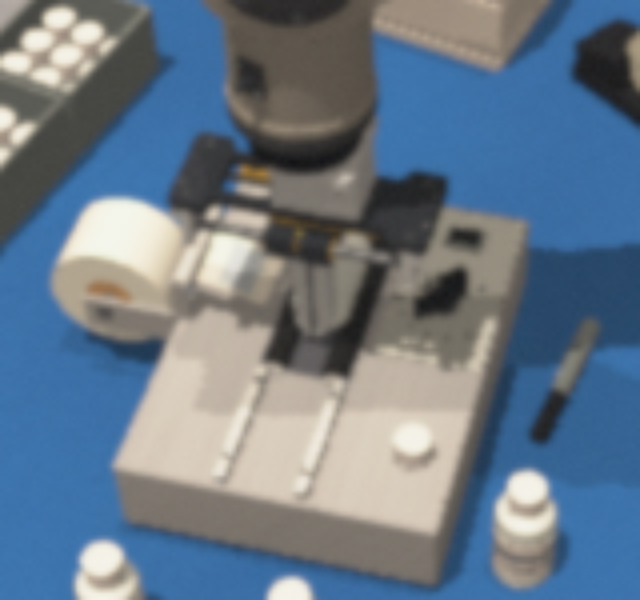

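The fingers are in the valley behind the (hidden) bottle and the cap isn't at the stop yet. Advancing 1 mm per row.

```bash
python3 -m handwheel '[{"wx":0,"wy":0,"wz":0,"grip":0,"x":0,"y":0,"z":0.1},{"wx":0,"wy":0,"wz":0,"grip":0,"x":0,"y":0,"z":0.2},{"wx":0,"wy":0,"wz":0,"grip":0,"x":0,"y":0,"z":0.3},{"wx":0,"wy":0,"wz":0,"grip":0,"x":0,"y":0,"z":0.4},{"wx":0,"wy":0,"wz":0,"grip":0,"x":0,"y":0,"z":0.5},{"wx":0,"wy":0,"wz":0,"grip":0,"x":0,"y":0,"z":0.55},{"wx":0,"wy":0,"wz":0,"grip":0,"x":0,"y":0,"z":0.6},{"wx":0,"wy":0,"wz":0,"grip":0,"x":0,"y":0,"z":0.65},{"wx":0,"wy":0,"wz":0,"grip":0,"x":0,"y":0,"z":0.65},{"wx":0,"wy":0,"wz":0,"grip":0,"x":0,"y":0,"z":0.65}]'
python3 st.py 0 .0 .107 0
```

```text
time_s: 15.85
ee_pos: [0.5895, 0.0045, 0.1072]
eef_rot: [[-0.0, 0.976, 0.216], [0.002, 0.216, -0.976], [-1.0, 0.0, -0.002]]
wrist_force: [-2.1, 8.4, 0.8]
gripper_width: 0.0004
t 15.85 world [0.5895 0.0045 0.1072] lab mm [ -0.2   2.5 107.2] w 0.0004 F [-2.1  8.4  0.8] q [ 0.44  0.51 -0.72  1.87  0.42  0.92 -0.26]
rot from nominal [0.1  0.12 0.01]
shift cm [0.02 0.02 0.25] rotv [-0.1  -0.12 -0.01]
```

The wrist reads 8.4 N along +y, so the cap is against the stop. I'll back off, rise, and look at both the bottle and the dial.

```bash
python3 -m handwheel '[{"wx":0,"wy":0,"wz":0,"grip":0,"x":0,"y":0,"z":-0.3},{"wx":0,"wy":0,"wz":0,"grip":0,"x":0,"y":0,"z":-0.8},{"wx":0,"wy":0,"wz":0,"grip":0,"x":0,"y":0,"z":-2},{"wx":0,"wy":0,"wz":0,"grip":0,"x":-2,"y":0,"z":-3},{"wx":0,"wy":0,"wz":0,"grip":0,"x":-5,"y":-1,"z":-4},{"wx":0,"wy":0,"wz":0,"grip":0.5,"x":-8,"y":-3,"z":-5},{"wx":0,"wy":0,"wz":0,"grip":1,"x":-11,"y":-5,"z":-5},{"wx":0,"wy":0,"wz":0,"grip":1,"x":-14,"y":-7,"z":-5},{"wx":0,"wy":0,"wz":0,"grip":1,"x":-15.5,"y":-8.2,"z":-5},{"wx":0,"wy":0,"wz":0,"grip":1,"x":-15.5,"y":-8.2,"z":-5}]'
python3 st.py -.082 -.045 .15 43
python3 - <<'E'
from cell import vision
import cv2,numpy as np
for n in ("wrist","side"):
  f=vision.grab_frame(n); np.savez(f"pics/{n}10.npz",**f); im=f["img"]
  if n=="side": im=cv2.resize(im[120:270,200:360],None,fx=4,fy=4)
  cv2.imwrite(f"pics/{n}10.png",im)
E
```

```text
time_s: 16.85
ee_pos: [0.4987, 0.0343, 0.2643]
eef_rot: [[0.004, 0.977, 0.214], [-0.002, 0.214, -0.977], [-1.0, 0.003, 0.003]]
wrist_force: [-0.2, 0.6, -0.3]
gripper_width: 0.0369
t 16.85 world [0.4987 0.0343 0.2643] lab mm [-82.3  51.3 264.3] w 0.0369 F [-0.2  0.6 -0.3] q [ 0.58  0.18 -0.86  1.9   0.15  1.12 -0.12]
rot from nominal [ 0.19 -0.15  0.17]
shift cm [11.45  0.02  9.6 ] rotv [-0.11 43.15 -0.23]
```

View pics/wrist10.png

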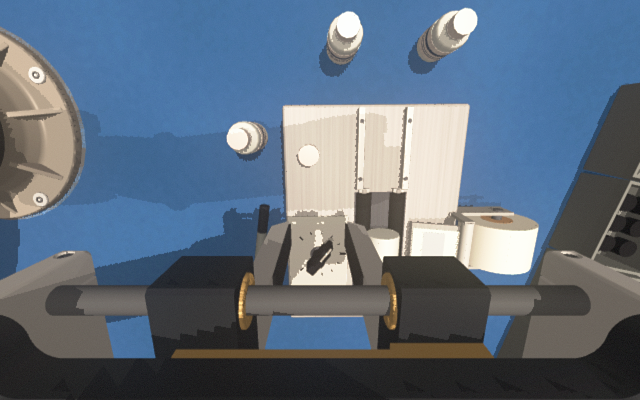

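View pics/side10.png

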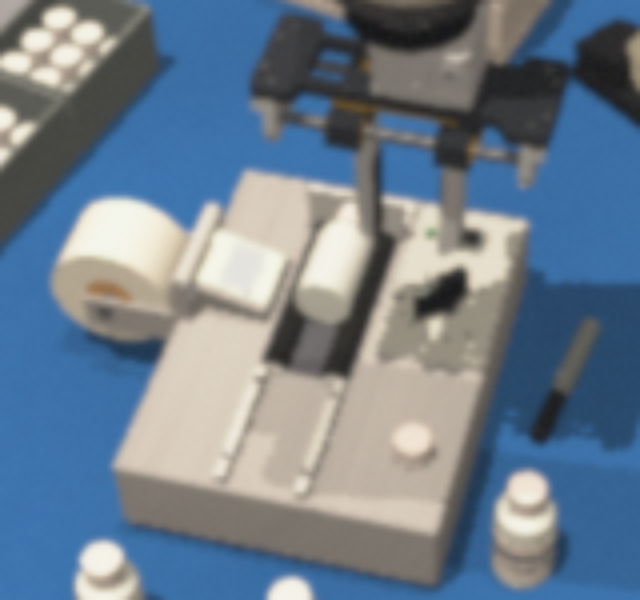

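The bottle lies in the valley up at the stop, with its base at (330,305) in the side crop. The dial shows at (320,258) in the wrist view. Next I measure its angle.

```bash
cat > dial.py <<'E'
import numpy as np,cv2,sys
from h import *
from st import L,O
for fn in sys.argv[1:]:
    f=dict(np.load(fn)); P=(pts(f)-O)@L*1000; z=P[...,2]
    dk=(z>96)&(z<112)&(abs(P[...,0]+80)<36)&(abs(P[...,1]+43)<36)&(f["img"].max(2)<110)
    n,l,st,c=cv2.connectedComponentsWithStats(dk.astype(np.uint8))
    k=1+st[1:,4].argmax(); dk=(l==k); p=P[dk]; r=cv2.minAreaRect(p[:,:2].astype(np.float32))
    vx,vy,x0,y0=cv2.fitLine(p[:,:2].astype(np.float32),cv2.DIST_HUBER,0,.01,.01).ravel()
    print(fn,dk.sum(),"mean",p.mean(0).round(1),"rect",np.round(r[0],1),np.round(r[1],1),round(r[2],1),"line ang",round(np.degrees(np.arctan2(vy,vx)),1))
    # image-space: knob silhouette pixels -> plane z=107
    v,u=np.nonzero(dk); q=np.array([(ray(f,a,b,.107)-O)@L*1000 for a,b in zip(u,v)])
    vx,vy,x0,y0=cv2.fitLine(q[:,:2].astype(np.float32),cv2.DIST_HUBER,0,.01,.01).ravel(); print(" plane line ang",round(np.degrees(np.arctan2(vy,vx)),1),q.mean(0).round(1))
    y0,x0=v.min()-25,u.min()-40; print(" crop",x0,y0)
    cv2.imwrite(fn.replace(".npz","_d.png"),cv2.resize(f["img"][max(y0,0):y0+90,x0:x0+120],None,fx=6,fy=6,interpolation=cv2.INTER_CUBIC))
E
python3 dial.py pics/wrist10.npz pics/w1.npz pics/top0.npz
```

```text
pics/wrist10.npz 315 mean [-80.9 -40.  104.7] rect [-78.6 -40. ] [44.2 14.9] 44.8 line ang 51.8
 plane line ang 55.4 [-80.9 -38.9 107. ]
 crop 267 219
pics/w1.npz 182 mean [-80.7 -41.6 105.6] rect [-78.8 -40.5] [45.1 14.6] 44.8 line ang 53.3
 plane line ang 54.2 [-80.4 -41.1 107. ]
 crop 220 202
pics/top0.npz 50 mean [-84.8 -47.5 104.3] rect [-82.2 -45.2] [37.2 11.5] 46.0 line ang 59.5
 plane line ang 57.5 [-85.1 -47.3 107. ]
 crop 286 163
```

```bash
ls pics/*_d.png
```

```text
pics/top0_d.png
pics/w1_d.png
pics/wrist10_d.png
```

View pics/wrist10_d.png

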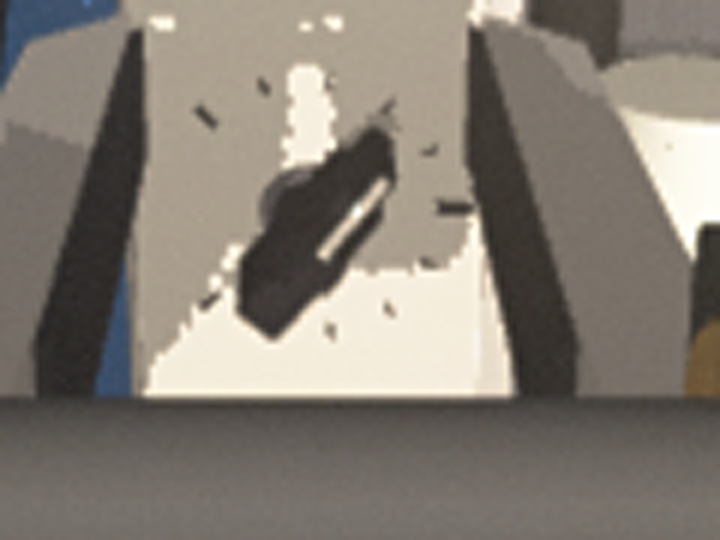

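```bash
python3 - <<'E'
import numpy as np
from h import *
from st import L,O
f=dict(np.load("pics/wrist10.npz")); c=lambda u,v,h:(ray(f,267+u/6,219+v/6,h)-O)@L*1000
a,b=c(322,258,.107),c(388,182,.107); d=b-a; print(a.round(1),b.round(1),np.degrees(np.arctan2(d[1],d[0])),np.hypot(*d[:2]))
print("long mark ctr",c(455,208,.078).round(1))
# marks first/last etc -> circle centre
for m in [(205,117),(263,86),(388,105),(428,150),(455,208),(428,263),(390,309),(330,329),(208,299)]: print(m,c(*m,.078).round(1))
E
python3 st.py -.082 -.045 .15 0 45
```

```text
[-78.1 -41.7 107. ] [-64.4 -24.4 107. ] 51.524142820258255 22.1409934104799
long mark ctr [-47.3 -44.3  78. ]
(205, 117) [-104.1  -21.7   78. ]
(263, 86) [-91.  -14.3  78. ]
(388, 105) [-62.9 -19.   78. ]
(428, 150) [-53.7 -29.9  78. ]
(455, 208) [-47.3 -44.3  78. ]
(428, 263) [-53.3 -58.   78. ]
(390, 309) [-61.9 -69.7  78. ]
(330, 329) [-75.9 -74.8  78. ]
(208, 299) [-104.2  -67.    78. ]
t 16.95 world [0.4991 0.0341 0.2621] lab mm [-82.   51.  262.1] w 0.0452 F [-0.4 -1.   0.6] q [ 0.58  0.18 -0.86  1.9   0.15  1.12 -0.12]
rot from nominal [ 0.19 -0.05  0.04]
shift cm [11.21  0.02  9.59] rotv [ 4.481e+01  3.000e-02 -5.000e-02]
```

The pointer is about 50° towards +y from the labeller's x. The long mark comes out at (-47.3,-44.3), and the mark ring's centre matches the specified axis within 1 mm. Moving above the dial with jaws across the bar (yaw 40°), fingers partly open.

```bash
python3 -m handwheel '[{"wx":5,"wy":0,"wz":0,"grip":0.35,"x":1,"y":0,"z":1.2},{"wx":10,"wy":0,"wz":0,"grip":0.35,"x":2,"y":0,"z":2.4},{"wx":15,"wy":0,"wz":0,"grip":0.35,"x":3,"y":0,"z":3.6},{"wx":20,"wy":0,"wz":0,"grip":0.35,"x":4,"y":0,"z":4.8},{"wx":25,"wy":0,"wz":0,"grip":0.35,"x":5,"y":0,"z":6},{"wx":30,"wy":0,"wz":0,"grip":0.35,"x":6,"y":0,"z":7.2},{"wx":35,"wy":0,"wz":0,"grip":0.35,"x":7.5,"y":0,"z":8.4},{"wx":40,"wy":0,"wz":0,"grip":0.35,"x":9,"y":0,"z":9.5},{"wx":40,"wy":0,"wz":0,"grip":0.35,"x":10.5,"y":0,"z":9.5},{"wx":40,"wy":0,"wz":0,"grip":0.35,"x":11.2,"y":0,"z":9.5}]'
python3 st.py -.0817 -.0445 .1 0 40
python3 - <<'E'
from cell import vision
import cv2,numpy as np
for n in ("wrist","side"):
  f=vision.grab_frame(n); np.savez(f"pics/{n}11.npz",**f); im=f["img"]
  if n=="side": im=cv2.resize(im[120:270,200:360],None,fx=4,fy=4)
  cv2.imwrite(f"pics/{n}11.png",im)
E
```

```text
time_s: 17.95
ee_pos: [0.5186, -0.058, 0.1478]
eef_rot: [[-0.003, 0.888, -0.461], [0.001, -0.461, -0.888], [-1.0, -0.003, 0.0]]
wrist_force: [-0.2, 0.4, 1.4]
gripper_width: 0.0329
t 17.95 world [ 0.5186 -0.058   0.1478] lab mm [-83.  -43.  147.8] w 0.0329 F [-0.2  0.4  1.4] q [ 0.54  0.33 -0.66  1.99  0.25  0.91 -0.72]
rot from nominal [40.    0.04 -0.17]
shift cm [4.78 0.21 0.03] rotv [0.   0.02 0.18]
```

View pics/wrist11.png

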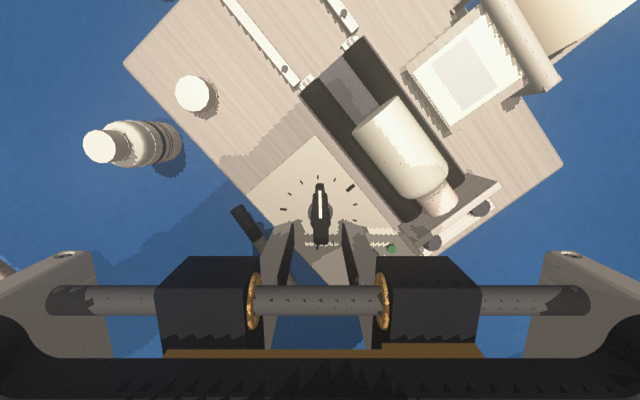

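View pics/side11.png

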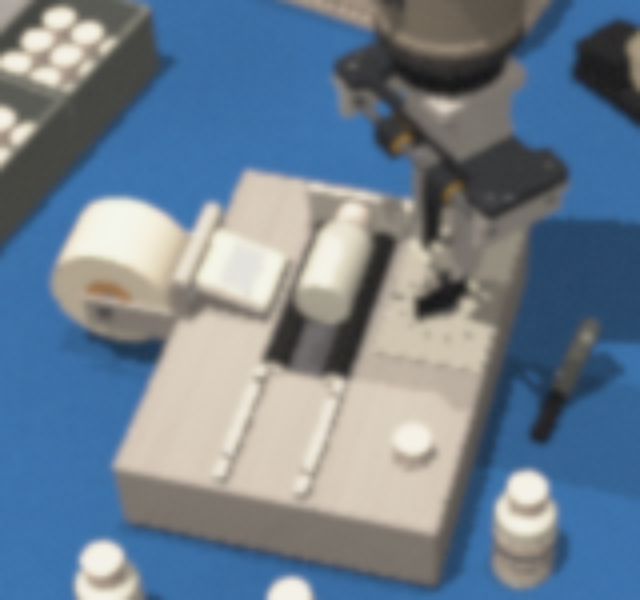

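In the wrist view the knob at (320,210) stands exactly along the image vertical, so the jaws are square to it and it is centred. The bottle's cap is at the stop. Descending and pinching.

```bash
python3 -m handwheel '[{"wx":0,"wy":0,"wz":0,"grip":0.35,"x":1,"y":0.1,"z":0},{"wx":0,"wy":0,"wz":0,"grip":0.35,"x":2,"y":0.1,"z":0},{"wx":0,"wy":0,"wz":0,"grip":0.35,"x":3,"y":0.1,"z":0},{"wx":0,"wy":0,"wz":0,"grip":0.35,"x":4,"y":0.1,"z":0},{"wx":0,"wy":0,"wz":0,"grip":0.35,"x":4.7,"y":0.1,"z":0},{"wx":0,"wy":0,"wz":0,"grip":0.35,"x":4.7,"y":0.1,"z":0},{"wx":0,"wy":0,"wz":0,"grip":0.1,"x":4.7,"y":0.1,"z":0},{"wx":0,"wy":0,"wz":0,"grip":0,"x":4.7,"y":0.1,"z":0},{"wx":0,"wy":0,"wz":0,"grip":0,"x":4.7,"y":0.1,"z":0},{"wx":0,"wy":0,"wz":0,"grip":0,"x":4.7,"y":0.1,"z":0}]'
python3 st.py -.082 -.0445 .1 0 90
```

```text
time_s: 19.05
ee_pos: [0.5202, -0.0592, 0.1035]
eef_rot: [[0.0, 0.886, -0.463], [-0.0, -0.463, -0.886], [-1.0, 0.0, -0.0]]
wrist_force: [-3.5, 0.8, 5.8]
gripper_width: 0.0155
t 19.05 world [ 0.5202 -0.0592  0.1035] lab mm [-81.6 -44.6 103.5] w 0.0155 F [-3.5  0.8  5.8] q [ 0.51  0.39 -0.63  2.02  0.31  0.82 -0.78]
rot from nominal [ 4.018e+01 -0.000e+00  1.000e-02]
shift cm [ 0.35 -0.04  0.02] rotv [ 4.982e+01 -1.000e-02 -1.000e-02]
```

```bash
python3 -m handwheel '[{"wx":0,"wy":0,"wz":0,"grip":0,"x":0,"y":0,"z":0},{"wx":0,"wy":0,"wz":0,"grip":0,"x":0,"y":0,"z":0},{"wx":0,"wy":0,"wz":0,"grip":0,"x":0,"y":0,"z":0},{"wx":0,"wy":0,"wz":0,"grip":0,"x":0,"y":0,"z":0},{"wx":4,"wy":0,"wz":0,"grip":0,"x":0,"y":0,"z":0},{"wx":8,"wy":0,"wz":0,"grip":0,"x":0,"y":0,"z":0},{"wx":12,"wy":0,"wz":0,"grip":0,"x":0,"y":0,"z":0},{"wx":16,"wy":0,"wz":0,"grip":0,"x":0,"y":0,"z":0},{"wx":20,"wy":0,"wz":0,"grip":0,"x":0,"y":0,"z":0},{"wx":24,"wy":0,"wz":0,"grip":0,"x":0,"y":0,"z":0}]'
python3 st.py -.082 -.0445 .1 0 90
```

```text
time_s: 20.05
ee_pos: [0.5202, -0.0591, 0.1035]
eef_rot: [[0.0, 0.619, -0.785], [0.0, -0.785, -0.619], [-1.0, -0.0, -0.0]]
wrist_force: [-3.1, 1.7, 6.8]
gripper_width: 0.0154
t 20.05 world [ 0.5202 -0.0591  0.1035] lab mm [-81.7 -44.5 103.5] w 0.0154 F [-3.1  1.7  6.8] q [ 0.44  0.38 -0.54  2.02  0.26  0.81 -1.15]
rot from nominal [64.34  0.   -0.  ]
shift cm [ 0.35 -0.01  0.03] rotv [25.66 -0.    0.  ]
```

```bash
python3 - <<'E'
from cell import vision
import cv2,numpy as np
f=vision.grab_frame("wrist"); np.savez("pics/wrist12.npz",**f); cv2.imwrite("pics/wrist12.png",cv2.resize(f["img"][120:280,220:420],None,fx=4,fy=3.7,interpolation=cv2.INTER_CUBIC))
f=vision.grab_frame("side"); np.savez("pics/side12.npz",**f); cv2.imwrite("pics/side12.png",cv2.resize(f["img"][160:240,250:350],None,fx=7,fy=7,interpolation=cv2.INTER_CUBIC))
E
```

```text
(no output)
```

View pics/wrist12.png

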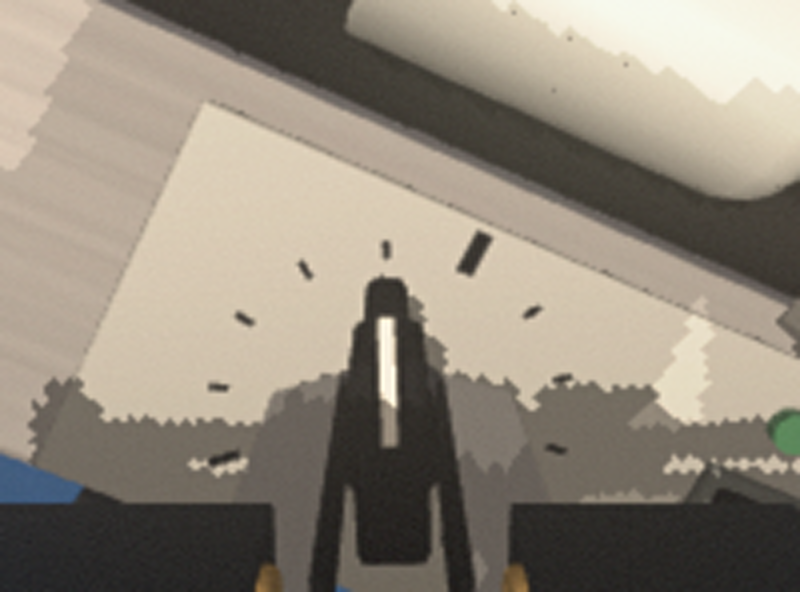

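View pics/side12.png

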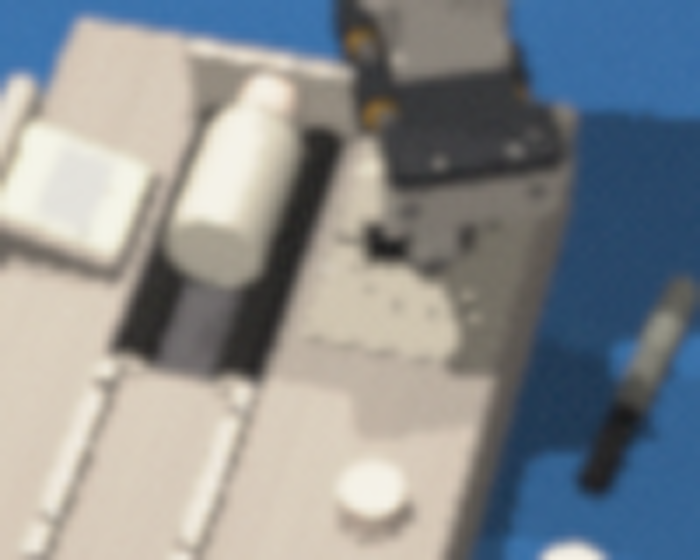

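The knob has turned with the jaws. Its white line is at (388,375), and the long mark is one step clockwise at (475,252). Turning the remaining 25.7°.

```bash
python3 -m handwheel '[{"wx":4,"wy":0,"wz":0,"grip":0,"x":0,"y":0,"z":0},{"wx":8,"wy":0,"wz":0,"grip":0,"x":0,"y":0,"z":0},{"wx":12,"wy":0,"wz":0,"grip":0,"x":0,"y":0,"z":0},{"wx":16,"wy":0,"wz":0,"grip":0,"x":0,"y":0,"z":0},{"wx":20,"wy":0,"wz":0,"grip":0,"x":0,"y":0,"z":0},{"wx":23,"wy":0,"wz":0,"grip":0,"x":0,"y":0,"z":0},{"wx":25,"wy":0,"wz":0,"grip":0,"x":0,"y":0,"z":0},{"wx":25.7,"wy":0,"wz":0,"grip":0,"x":0,"y":0,"z":0},{"wx":25.7,"wy":0,"wz":0,"grip":0,"x":0,"y":0,"z":0},{"wx":25.7,"wy":0,"wz":0,"grip":0,"x":0,"y":0,"z":0}]'
python3 st.py -.082 -.0445 .1 0 90
python3 - <<'E'
from cell import vision
import cv2,numpy as np
f=vision.grab_frame("wrist"); np.savez("pics/wrist13.npz",**f); cv2.imwrite("pics/wrist13.png",cv2.resize(f["img"][120:280,220:420],None,fx=4,fy=3.7,interpolation=cv2.INTER_CUBIC))
E
```

```text
time_s: 21.15
ee_pos: [0.5201, -0.059, 0.1035]
eef_rot: [[-0.0, 0.22, -0.976], [0.0, -0.976, -0.22], [-1.0, -0.0, 0.0]]
wrist_force: [-4.6, 3.4, 6.7]
gripper_width: 0.0151
t 21.15 world [ 0.5201 -0.059   0.1035] lab mm [-81.7 -44.4 103.5] w 0.0151 F [-4.6  3.4  6.7] q [ 0.36  0.36 -0.44  2.03  0.21  0.8  -1.56]
rot from nominal [ 8.987e+01  0.000e+00 -1.000e-02]
shift cm [0.35 0.01 0.03] rotv [0.13 0.01 0.01]
```

View pics/wrist13.png

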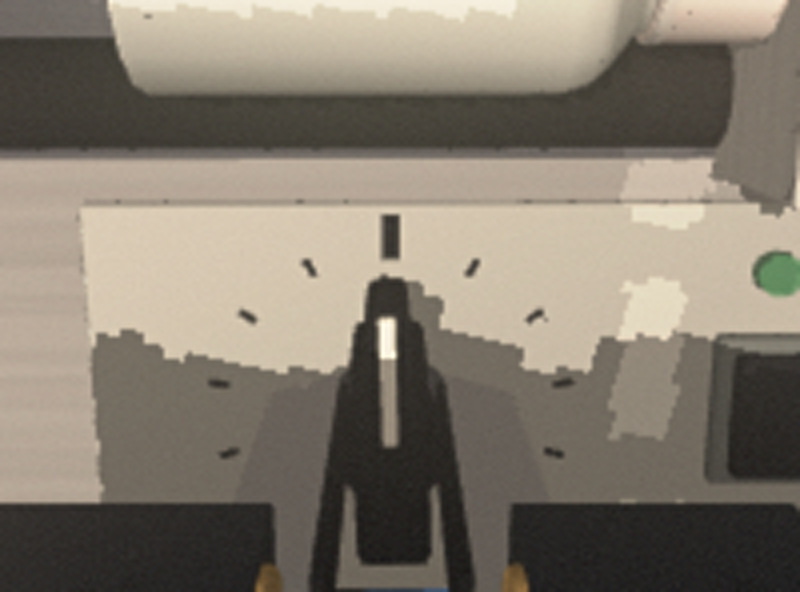

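The pointer line runs (387,320) to (390,445), the mark is at (390,235) and the dial axis at about 391, so it is about 1° short. I'll add 1.3°, then release and rise.

```bash
python3 -m handwheel '[{"wx":0.7,"wy":0,"wz":0,"grip":0,"x":0,"y":0,"z":0},{"wx":1.3,"wy":0,"wz":0,"grip":0,"x":0,"y":0,"z":0},{"wx":1.3,"wy":0,"wz":0,"grip":0,"x":0,"y":0,"z":0},{"wx":1.3,"wy":0,"wz":0,"grip":0.25,"x":0,"y":0,"z":0},{"wx":1.3,"wy":0,"wz":0,"grip":0.35,"x":0,"y":0,"z":0},{"wx":1.3,"wy":0,"wz":0,"grip":0.35,"x":0,"y":0,"z":0},{"wx":1.3,"wy":0,"wz":0,"grip":0.35,"x":-1,"y":0,"z":0},{"wx":1.3,"wy":0,"wz":0,"grip":0.35,"x":-2.5,"y":0,"z":0},{"wx":1.3,"wy":0,"wz":0,"grip":0.35,"x":-4,"y":0,"z":0},{"wx":1.3,"wy":0,"wz":0,"grip":0.35,"x":-6,"y":0,"z":0}]'
python3 st.py -.082 -.0445 .1 0 90
python3 - <<'E'
from cell import vision
import cv2,numpy as np
f=vision.grab_frame("wrist"); np.savez("pics/wrist14.npz",**f); cv2.imwrite("pics/wrist14.png",cv2.resize(f["img"][120:280,220:420],None,fx=4,fy=3.7,interpolation=cv2.INTER_CUBIC))
cv2.imwrite("pics/wrist14f.png",f["img"])
E
```

```text
time_s: 22.2
ee_pos: [0.52, -0.0593, 0.164]
eef_rot: [[-0.0, 0.198, -0.98], [0.0, -0.98, -0.198], [-1.0, -0.0, 0.0]]
wrist_force: [-0.4, 0.6, 0.2]
gripper_width: 0.0329
t 22.2 world [ 0.52   -0.0593  0.164 ] lab mm [-81.9 -44.6 164. ] w 0.0329 F [-0.4  0.6  0.2] q [ 0.38  0.28 -0.46  1.98  0.15  0.92 -1.53]
rot from nominal [ 9.118e+01 -1.000e-02 -3.000e-02]
shift cm [ 6.4  -0.01  0.01] rotv [-1.18  0.02  0.02]
```

View pics/wrist14.png

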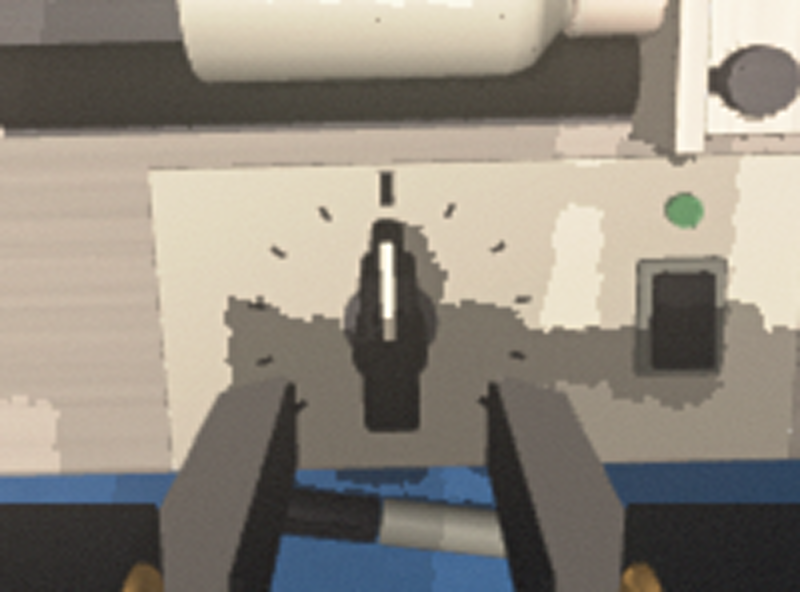

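View pics/wrist14f.png

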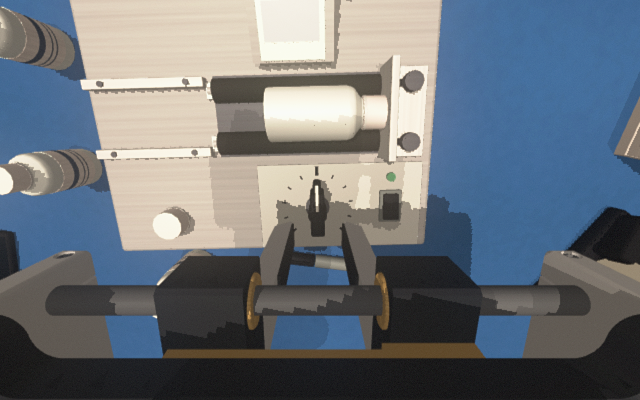

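The pointer now lines up with the long mark (both at column ~386). The cap touches the stop at (388,110) in the full view. A numeric check next.

```bash
python3 - <<'E'
import numpy as np,cv2
from h import *
from st import L,O
f=dict(np.load("pics/wrist14.npz")); im=f["img"]; g=im.min(2).astype(int)
c=lambda u,v,h:(ray(f,u,v,h)-O)@L*1000
# white line pixels
m=np.zeros((400,640),np.uint8); s=(slice(182,213),slice(308,326)); m[s]=(g[s]>110); n,l,st,ce=cv2.connectedComponentsWithStats(m); 
for i in range(1,n): print(st[i],ce[i])
def cen(rows,h,lo,hi,bright):
    o=[]
    for r in rows:
        w=g[r,lo:hi].astype(float); w=np.clip(w-w.min()-40,0,None) if bright else np.clip(np.median(w)-w-20,0,None)
        if w.sum()>0: o.append(c(lo+(w*np.arange(hi-lo)).sum()/w.sum(),r,h))
    return np.array(o)
a=cen(range(187,209),.107,312,322,1); b=cen(range(167,175),.078,308,326,0)
for nm,q in (("line",a),("mark",b)):
    k=np.polyfit(q[:,0],q[:,1],1); print(nm,"y mean",q[:,1].mean().round(2),"x",q[:,0].min().round(1),q[:,0].max().round(1),"angle",np.degrees(np.arctan(k[0])).round(2))
# stop gap: edge of stop & bottle
P=(pts(f)-O)@L*1000
x=P[...,0];y=P[...,1];z=P[...,2]
bm=(abs(x)<12)&(z>100)&(z<125)&(y<20)&(y>-98); print("cap/bottle y",np.percentile(y[bm],[1,50,99]).round(1)); 
row=110; print([(u,y[row,u].round(1),z[row,u].round(1)) for u in range(258,404,3)])
E
```

```text
[308 182   5  18  56] [309.39285714 188.30357143]
[324 182   2   2   3] [324.66666667 182.33333333]
[315 185   4  27  86] [316.39534884 197.44186047]
line y mean -43.79 x -74.7 -57.0 angle 0.42
mark y mean -43.78 x -51.1 -44.7 angle 0.16
cap/bottle y [-97.1 -50.7  -7.6]
[(258, np.float64(5.6), np.float64(75.3)), (261, np.float64(3.2), np.float64(74.2)), (264, np.float64(-7.4), np.float64(117.3)), (267, np.float64(-9.6), np.float64(117.8)), (270, np.float64(-12.0), np.float64(119.1)), (273, np.float64(-14.0), np.float64(117.9)), (276, np.float64(-16.1), np.float64(117.8)), (279, np.float64(-18.3), np.float64(117.6)), (282, np.float64(-20.4), np.float64(117.4)), (285, np.float64(-22.6), np.float64(118.1)), (288, np.float64(-24.9), np.float64(119.0)), (291, np.float64(-26.9), np.float64(117.9)), (294, np.float64(-29.1), np.float64(117.5)), (297, np.float64(-31.2), np.float64(117.5)), (300, np.float64(-33.4), np.float64(117.9)), (303, np.float64(-35.6), np.float64(118.8)), (306, np.float64(-37.7), np.float64(117.8)), (309, np.float64(-39.9), np.float64(118.6)), (312, np.float64(-42.0), n
[... 670 characters left out ...]
9), np.float64(114.2)), (360, np.float64(-77.6), np.float64(111.0)), (363, np.float64(-80.3), np.float64(107.9)), (366, np.float64(-82.0), np.float64(111.3)), (369, np.float64(-84.4), np.float64(110.2)), (372, np.float64(-86.8), np.float64(109.5)), (375, np.float64(-88.8), np.float64(110.5)), (378, np.float64(-91.2), np.float64(110.0)), (381, np.float64(-93.6), np.float64(109.3)), (384, np.float64(-95.9), np.float64(108.9)), (387, np.float64(-98.0), np.float64(109.8)), (390, np.float64(-98.4), np.float64(116.8)), (393, np.float64(-100.4), np.float64(117.4)), (396, np.float64(-103.1), np.float64(115.6)), (399, np.float64(-115.2), np.float64(80.3)), (402, np.float64(-117.8), np.float64(80.4))]
```

Pointer and mark agree in y to 0.01 mm and in angle to 0.3°. The bottle runs from y≈-7 to about -98 with its top at 118 mm, and there is no gap to the stop. I'll rise clear and do a final overview.

```bash
python3 -m handwheel '[{"wx":0,"wy":0,"wz":0,"grip":0.35,"x":-2,"y":0,"z":0},{"wx":0,"wy":0,"wz":0,"grip":0.35,"x":-4,"y":0,"z":0},{"wx":0,"wy":0,"wz":0,"grip":0.35,"x":-7,"y":0,"z":0},{"wx":0,"wy":0,"wz":0,"grip":0.35,"x":-10,"y":2,"z":0},{"wx":0,"wy":0,"wz":0,"grip":0.35,"x":-13,"y":6,"z":0},{"wx":0,"wy":0,"wz":0,"grip":0.35,"x":-15,"y":10,"z":0},{"wx":0,"wy":0,"wz":0,"grip":0.35,"x":-15,"y":14,"z":0},{"wx":0,"wy":0,"wz":0,"grip":0.35,"x":-15,"y":18,"z":0},{"wx":0,"wy":0,"wz":0,"grip":0.35,"x":-15,"y":20,"z":0},{"wx":0,"wy":0,"wz":0,"grip":0.35,"x":-15,"y":20,"z":0}]'
python3 - <<'E'
from cell import vision
import cv2,numpy as np
for n in ("side","top"):
  f=vision.grab_frame(n); np.savez(f"pics/{n}15.npz",**f); cv2.imwrite(f"pics/{n}15.png",f["img"])
E
python3 st.py
```

```text
time_s: 23.25
ee_pos: [0.5594, -0.2582, 0.3129]
eef_rot: [[-0.001, 0.194, -0.981], [0.0, -0.981, -0.194], [-1.0, -0.0, 0.0]]
wrist_force: [-0.4, -1.0, -0.7]
gripper_width: 0.0331
t 23.35 world [ 0.5597 -0.2546  0.3132] lab mm [ -85.6 -243.9  313.2] w 0.0326 F [ 0.3  0.7 -0.1] q [ 0.6   0.28 -0.35  1.62  0.1   1.26 -1.14]
rot from nominal [ 9.116e+01  4.000e-02 -4.000e-02]
```

View pics/side15.png

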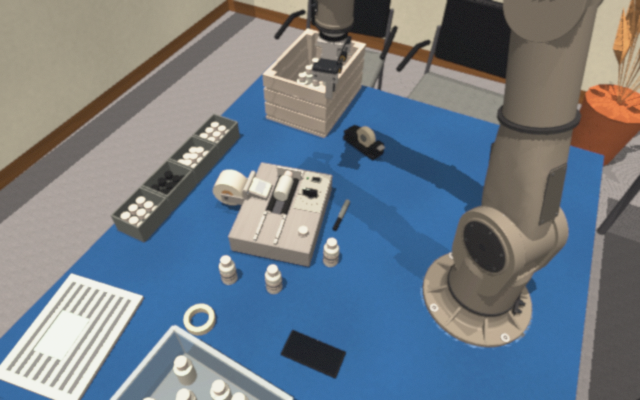

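View pics/top15.png

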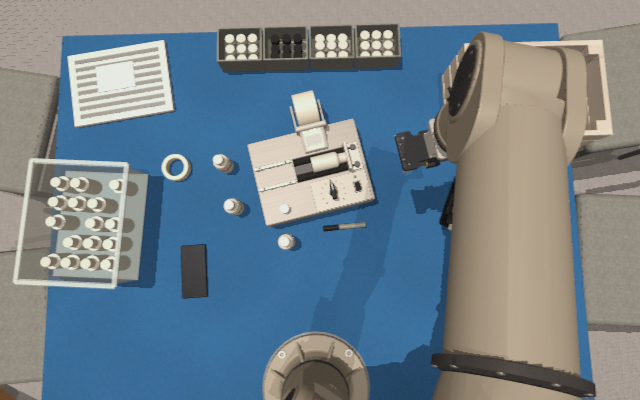

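All objects sit at their starting pixels: labelled bottles at (222,162), (233,206) and (287,241), spare cap (285,209), marker (344,227). The bottle lies at (325,162) against the stop. Handing in.

```bash
python3 -c "
from cell import job; print(job.close_job())"
```

```text
the job is handed in; nothing more can be done
None
```

The labeller is ready and I've handed the job in: the bare bottle lies in the valley with its cap against the stop, and the dial points at the long middle mark. It took about 23 s of the 72 s allowed.

- **Bottle tipped:** I gripped it by the body and turned it 90° along its tipping arc. I released it lying in the valley with the cap towards the stop.
- **Bottle slid:** I pushed its base with closed fingers until the wrist read about 8 N against the stop.
- **Dial turned:** I pinched the knob and turned it about 50° clockwise.

**Last checks:**
- **Bottle:** depth readings show it from y ≈ −7 to −98 mm with its top 118 mm above the table, as a bottle lying in the valley should be. I saw no gap to the stop.
- **Dial:** the pointer line and the long mark agree within 0.1 mm and about 0.3°. After the first turn it looked about 1° short, so I added 1.3°.
- **Other objects:** in the final pictures the labelled bottles, spare cap and marker are at their starting pixels, and the phone and tape roll look unmoved. The tape dispenser was partly hidden by the arm from above, but looked unmoved in the side view.

**Disagreements:**
- The cameras differed by about 3 to 8 mm along the rollers, so I used a compromise and checked it against the dial's known position.
- The grip on the knob read 15 mm, not the 12 mm given. The knob still turned squarely with the jaws.

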